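# Put the microscope fitting kit back in its sloping shadow-foam tray

### The job

Tidy the microscope's fitting kit away: put the pillar stop collar and the hook spanner back in the sloping foam tray, each lying fully down in the cut-out with its own outline, and let go of them. Set them in, do not drop or throw them. Leave the eyepiece that is already in the tray, and the other things on the bench, where they are.

Things in the scene. Friction and masses are not known exactly. Their poses are not given: they have to be found in the camera images.
- collar: Pillar stop collar lying flat, bare aluminium, 106 mm long, 28 mm high, about 0.22 kg. Ring (56 mm outside, 32 mm hole, centre x = -36 mm), then a clamping lug, a block with parallel flats 26 mm apart in y, free from x = -10 to 18 mm, then a screw and black star knob (24 mm across) ending at x = 42 mm. Origin: centre of the lug's underside; x from ring to knob, z up. Grip the lug's flats.
- spanner: Hook spanner lying flat, 155 mm long, about 0.18 kg. Straight black handle 20 mm wide (y), 12 mm thick, x = -71 to 23 mm; then a bare steel hook 8 mm thick, an arc of outer radius 28 mm about x = 56, y = -8 mm, bulging to y = 20 mm, open towards -y, ending at x = 84 mm. Origin: underside of the handle, on its centre line near the balance point; x from handle to hook, z up. Grip it there.
- collar_seat (a point): Point on the floor of the collar's keyhole-shaped cut-out (ring pocket down the slope, knob pocket up it), 14 mm deep, where the collar's origin comes when it lies home. Axes: x up the slope (where the collar's x must point), y level across, z square out of the foam. Beside it finger wells, 40 mm long (x), 20 mm deep below the foam surface, reach out to 43 mm each side (y).
- spanner_seat (a point): Point on the floor of the cut-out with the hook spanner's outline (hook end up the slope), 9 mm deep, where the spanner's origin comes when it lies home. Axes: x up the slope (where the spanner's x must point), y level across, z square out of the foam. Beside it finger wells, 40 mm long (x), 20 mm deep below the foam surface, reach out to 43 mm each side (y).
- tray_stand: Fixed stand with three foam inserts side by side, a tray 300 mm wide (y) and 186 mm long sloping 30 degrees, rising towards its +x; foam surface 55 to 145 mm above the bench. Inserts: 96 mm wide, 180 mm long, 30 mm thick, 98 mm pitch, in any order. Cut-outs are 2.5 mm larger than their parts all round. Origin: on the bench under the tray's middle.
- eyepiece: Spare microscope eyepiece, black with steel tube, 42 mm diameter, 87 mm long, already lying in its own cut-out in the tray, standing 25 mm proud of the foam. Origin: middle of its lowest line; x along its axis, up the slope. Leave it.
- flat_spanner: Steel open-ended spanner, 140 mm long, flat on the bench; not part of the kit. Leave it.
- petri_dish: Closed glass Petri dish, 94 mm diameter, 16 mm high. Origin: underside centre. Leave it.
- beaker: Glass beaker, 72 mm diameter, 95 mm high, on the right. Origin: underside centre. Leave it.
- amber_bottle: Amber bottle, 64 mm diameter, 130 mm high, at the back. Origin: underside centre. Leave it.
- slide_box: White slide box, 85 x 100 x 30 mm, at the back. Origin: underside centre. Leave it.
- marker_pen: Marker pen lying on the bench, 125 mm long, 14 mm thick. Origin: underside near its middle. Leave it.
There are look-alikes about, which are no part of the job. Several things look just like the collar: the one meant starts nearest to the robot's base.

How it is judged:
By the outcome, as a careful person would: the job done as asked, in the order asked, and still so for the second after the job is handed in, with the robot touching nothing.
It also fails if it takes over 67 s, if anything falls off the work surface, if the arm or the gripper's body presses on something with over 40 N, if the wrist force passes 120 N, or if a joint passes its speed limit or range.

### The arm

A 6-joint arm with a two-finger parallel gripper is mounted at the origin on the work surface. World frame = base frame: x ahead of the robot, y to its left, z up, the work surface at z = 0. Lengths are in mm, angles in rad, forces in N, time in s.
With the tool pointing down it reaches from about 400 to 925 mm from the base axis. Payload 12.5 kg.
Tool frame: the origin (TCP) lies midway between the tips of the shut fingers; the grasp point (between the pads) lies 19 mm behind it; z points along the fingers, y is the line along which they close (so a half turn about z gives the same grasp; the last joint's range is limited). The gripper opens to 95 mm and grips with 3 to 60 N. Pads are 20 mm wide; open, the fingers measure 119 mm over their backs; the gripper's body (75 mm by 180 mm) begins 59 mm behind the grasp point.
Start: joints at [1.005, 0.491, 1.559, -0, 1.092, -0.106], TCP at [277.343, 560.114, 214.661] pointing down, gripper open.
Joint ranges: [-3.1, 3.1], [-0.84, 2.19], [0.05, 2.79], [-1.13, 4.28], [0.06, 2.93], [-2.69, 2.69]. Speed limits (rad/s): [2.22, 2.22, 2.79, 3.14, 3.14, 3.14].

### API

Orientations are given as [roll, pitch, yaw] about the fixed x, y, z axes, in that order (R = Rz(yaw) Ry(pitch) Rx(roll)).
In Python, from cell import env gives the robot as it stands.
- The arm moves only by the tool arm_command, never from a script. Its argument "targets" is a list of rows, each a list of 5 numbers: the shift along the tool's x, y, z in mm, then the turn about the tool's z in degrees, then the opening, from 0 (shut) to 1 (fully open). In form: [[tx, ty, tz, roll, fingers], ...]. A call has 1 to 5 rows; each row is the pose to reach, as a shift and turn from the pose commanded when the call began, along the tool's axes at that moment; what a row does not reach only later rows make up. A row lasts 1/10 s, in which the tool goes at most 50 mm and 8.59 degrees, less where a joint would pass 70% of its speed; a pose out of reach is approached as far as the arm can. A call with a gripper value outside its range is refused whole. The fingers move at their own pace and stop on an object; the grip force is fixed at half the most. Time passes only in rows, so rows that repeat a pose let the fingers close. It gives the time, the measured TCP pose, the force, the opening and the grip force at its end, in the units of the state.
- env.state(): the state, without advancing time (a new reading comes with each control period).
- env.read_camera(name): name is "scene" or "side" or "wrist"; returns a dict with "frame" (400x640x3 uint8, red, green, blue), "vertical_fov" (degrees; the focal length in pixels is half the picture's height over the tangent of half this angle, whatever the lens; pixels are square), "cx", "cy" (the principal point, pixels), "world_from_camera" (4x4, takes a point from camera to world coordinates); the wrist camera has in their place "hand_eye" (4x4, takes a point from camera to tool coordinates, whose origin is the TCP and whose axes are the flange's). Camera axes: x right, y down, z forward; pixel columns grow to the right and rows downward; lengths in mm; the calibration is good to about 2 mm. A picture is of the moment at which its call begins: read the wrist's pose just before it. There is no depth.
- env.job_done(): hands the job in; it is judged then, once.
The state is a dict: "t": time; "joints": joint angles; "qvel": joint speeds; "tau": joint torques, N m; "eef_pos": TCP position; "tcp_rot": TCP orientation; "ft_force": force on the tool from outside, world axes, zero at the start; "moment": the same for the moment, N m; "opening": opening from 0.0 (shut) to 1.0 (fully open); "grip_force": force on a finger pad.
Only numpy, scipy, OpenCV 4.12 (cv2) and the standard library are available. Lean on these libraries where they do the work, as an engineer would, in place of code of your own. Each camera call takes 0.05 s, during which the arm holds its last target. There are 200 camera calls.

## Working session

There is one attempt and no reset: what is moved stays moved. The work goes in short steps, Python scripts to look and compute and a tool call to move; the robot and the scene stay as the last step left them, time stands still between calls to the robot, and variables do not carry over. Pictures are saved under pics/ and viewed, at most 10 in all, crops included, and the job is handed in when it is done.

Besides the shell and the picture viewer there is one more tool, called as name(argument=value, ...), one argument or row to a line, values as JSON. arm_command: Moves the arm, as the interface text tells. Its arguments: {"type":"object","properties":{"targets":{"type":"array","items":{"type":"array","items":{"type":"number"}}}},"required":["targets"]}

```bash
ls; mkdir -p pics; cat > h.py <<'E'
import numpy as np,cv2
from cell import env
from scipy.spatial.transform import Rotation as Ro
def cam(n):
    s=env.state(); c=env.read_camera(n); f=c["frame"]
    c["f"]=200/np.tan(np.radians(c["vertical_fov"])/2)
    if n=="wrist":
        T=np.eye(4);T[:3,:3]=Ro.from_euler('xyz',s["tcp_rot"]).as_matrix();T[:3,3]=s["eef_pos"]
        c["T"]=T@np.array(c["hand_eye"])
    else: c["T"]=np.array(c["world_from_camera"])
    c["bgr"]=cv2.cvtColor(f,cv2.COLOR_RGB2BGR); return c
def ray(c,u,v):
    d=np.array([(u-c["cx"])/c["f"],(v-c["cy"])/c["f"],1.]); return c["T"][:3,3],c["T"][:3,:3]@d
def onz(c,u,v,z):
    o,d=ray(c,u,v); return (o+d*(z-o[2])/d[2]).round(1)
def onplane(c,u,v,p,n):
    o,d=ray(c,u,v); return (o+d*(np.dot(np.subtract(p,o),n)/np.dot(d,n))).round(1)
def proj(c,P):
    q=c["T"][:3,:3].T@(np.array(P)-c["T"][:3,3]); return (q[:2]/q[2]*c["f"]+[c["cx"],c["cy"]]).round(1)
E
python3 - <<'E'
from h import *
print(env.state())
for n in("scene","side","wrist"):
    c=cam(n); cv2.imwrite(f"pics/{n}0.png",c["bgr"]); print(n,c["f"],c["cx"],c["cy"],c["T"].round(2).tolist(), [k for k in c])
    import pickle; pickle.dump({k:c[k] for k in("f","cx","cy","T","bgr")},open(f"{n}0.pkl","wb"))
E
```

```text
pics
{'t': 0.0, 'joints': array([ 1.00537163e+00,  4.91544691e-01,  1.55948077e+00,  1.85233629e-05,
        1.09169534e+00, -1.05624899e-01]), 'qvel': array([ 0.00073707,  0.00206982,  0.00016279,  0.0006008 ,  0.00016094,
       -0.00014292]), 'tau': array([-9.77746276e-04, -6.12634706e+01, -2.58184916e+01,  6.91784034e-02,
        4.81453200e-02, -1.17240029e-04]), 'eef_pos': array([277.20591446, 559.87433301, 214.06020031]), 'tcp_rot': array([-3.14047252e+00, -1.35276161e-04,  2.68178423e+00]), 'ft_force': array([ 0.09088864, -0.00134022,  0.64909828]), 'moment': array([-0.0439825 , -0.03101051, -0.02752179]), 'grip_force': 0.0, 'opening': 1.0011891205263892}
scene 362.30283965112625 316.0280568093635 199.83503286403274 [[0.76, 0.4, -0.52, 989.66], [0.65, -0.48, 0.58, -536.7], [-0.02, -0.78, -0.63, 621.45], [0.0, 0.0, 0.0, 1.0]] ['frame', 'vertical_fov', 'cx', 'cy', 'world_from_camera', 'f', 'T', 'bgr']
side 376.6659743925706 314.92645757427476 200.33326597606379 [[0.93, -0.2, 0.3, 248.32], [-0.36, -0.58, 0.73, -721.48], [0.02, -0.79, -0.61, 632.21], [0.0, 0.0, 0.0, 1.0]] ['frame', 'vertical_fov', 'cx', 'cy', 'world_from_camera', 'f', 'T', 'bgr']
wrist 312.85944025396225 327.1350088452245 204.24036354234988 [[0.44, 0.87, 0.23, 211.55], [0.9, -0.43, -0.12, 591.59], [-0.0, 0.26, -0.97, 382.82], [0.0, 0.0, 0.0, 1.0]] ['frame', 'vertical_fov', 'cx', 'cy', 'hand_eye', 'f', 'T', 'bgr']
```

View pics/scene0.png

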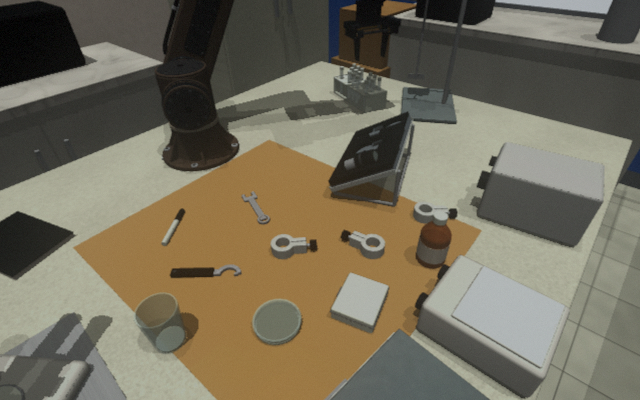

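View pics/side0.png

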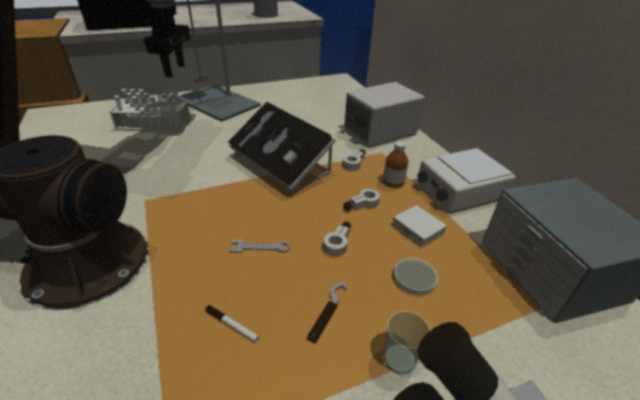

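The scene view shows collars at (286,244), (372,243) and (425,213), the spanner at (205,272) and the tray at about (375,160). In the side view the collar rings are at (336,240), (369,198) and (352,160), the spanner is at (325,318), and the tray is at (283,145) with spanner, collar and eyepiece inserts from left to right.

```bash
python3 - <<'E'
from h import *
import pickle
L=lambda n:pickle.load(open(n+"0.pkl","rb"))
S,D=L("scene"),L("side")
for n,c,pts in(("scene",S,[(283,245,20),(313,244,14),(373,244,20),(345,236,14),(422,213,20),(171,272,6),(214,272,6),(240,270,4)]),("side",D,[(336,240,20),(346,227,14),(369,198,20),(348,206,14),(352,160,20),(311,338,6),(333,303,6),(345,287,4)])):
    for u,v,z in pts: print(n,u,v,onz(c,u,v,z))
# tray corners (guess)
for n,c,pts in(("scene",S,[(333,188,55),(395,200,55),(410,115,145),(366,138,145)]),("side",D,[(230,140,55),(292,188,55),(333,142,145),(265,104,145)])):
    for u,v,z in pts: print("tray",n,u,v,onz(c,u,v,z))
o=np.hstack([cv2.resize(S["bgr"][95:215,310:430],(400,400),interpolation=2),cv2.resize(D["bgr"][90:210,220:340],(400,400),interpolation=2)])
cv2.imwrite("pics/tray.png",o)
E
```

```text
scene 283 245 [ 538.9 -151.9   20. ]
scene 313 244 [ 586.1 -101.1   14. ]
scene 373 244 [696.1 -17.6  20. ]
scene 345 236 [627.4 -32.7  14. ]
scene 422 213 [730.  150.8  20. ]
scene 171 272 [ 396.3 -359.1    6. ]
scene 214 272 [ 469.6 -298.     6. ]
scene 240 270 [ 507.7 -256.7    4. ]
side 336 240 [ 540.7 -144.9   20. ]
side 346 227 [ 585.6 -105.2   14. ]
side 369 198 [690.7 -25.2  20. ]
side 348 206 [625.8 -31.1  14. ]
side 352 160 [732.  166.7  20. ]
side 311 338 [ 398.7 -355.4    6. ]
side 333 303 [ 468.  -297.5    6. ]
side 345 287 [ 508.7 -267.3    4. ]
tray scene 333 188 [520.2  54.7  55. ]
tray scene 395 200 [670.3 113.   55. ]
tray scene 410 115 [546.5 381.1 145. ]
tray scene 366 138 [524.3 188.3 145. ]
tray side 230 140 [392.6 348.7  55. ]
tray side 292 188 [494.4  40.8  55. ]
tray side 333 142 [624.8  84.3 145. ]
tray side 265 104 [518.8 378.5 145. ]
```

View pics/tray.png

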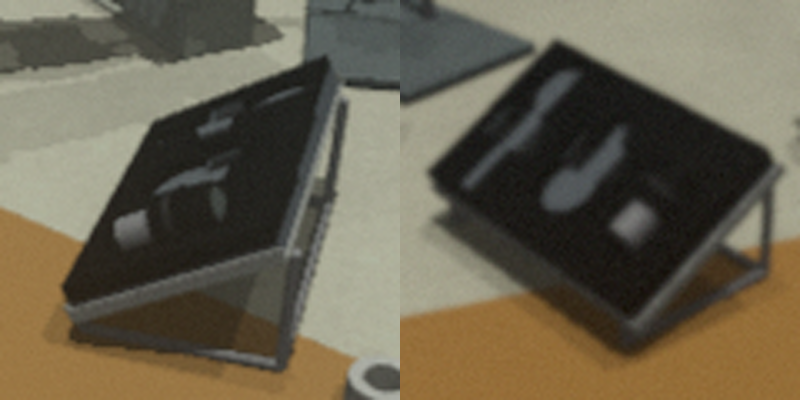

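The tray crop shows the spanner, collar and eyepiece inserts, from the far end to the near end, with the high edge away from the robot (tray yaw about 18°). The target collar is the one at about (565,-122). The tool's tilt can't be commanded, so each part has to pivot in the grip as it goes in. First I'll look at the tray from above.

arm_command(
  targets=[
    [-45,-26,-10,8,1],
    [-90,-52,-20,16,1],
    [-130,-75,-25,25,1],
    [-160,-92,-30,33,1],
    [-180,-104,-33,42,1],
  ],
)

```text
t: 0.65
eef_pos: [393.7, 384.9, 248.0]
tcp_rot: [3.141, 0.0, 1.948]
ft_force: [0.1, 0.5, 0.3]
opening: 1.001
grip_force: 0.0
```

arm_command(
  targets=[
    [-45,9,-8,8,1],
    [-90,18,-16,16,1],
    [-130,27,-25,25,1],
    [-170,35,-30,33,1],
    [-203,43,-33,42,1],
  ],
)

```text
t: 1.15
eef_pos: [509.5, 213.1, 281.1]
tcp_rot: [3.141, -0.0, 1.223]
ft_force: [-0.3, -0.8, 0.1]
opening: 1.0
grip_force: 0.0
```

arm_command(
  targets=[
    [0,0,0,8,1],
    [0,0,0,16,1],
    [0,0,0,25,1],
    [0,0,0,33,1],
    [0,0,0,42,1],
  ],
)

```text
t: 1.65
eef_pos: [508.5, 214.9, 280.4]
tcp_rot: [-3.141, 0.0, 0.498]
ft_force: [0.1, -0.7, -0.1]
opening: 0.997
grip_force: 0.0
```

arm_command(
  targets=[
    [0,0,0,5,1],
    [0,0,0,10,1],
    [0,0,0,10,1],
  ],
)

```text
t: 1.95
eef_pos: [508.5, 215.0, 280.5]
tcp_rot: [-3.142, 0.0, 0.328]
ft_force: [-0.0, -0.3, 0.2]
opening: 1.001
grip_force: 0.0
```

```bash
python3 - <<'E'
from h import *
import pickle
print(env.state()["eef_pos"],env.state()["tcp_rot"])
c=cam("wrist"); print(c["T"].round(2).tolist())
pickle.dump({k:c[k] for k in("f","cx","cy","T","bgr")},open("w1.pkl","wb"))
cv2.imwrite("pics/w1.png",np.clip(c["bgr"].astype(float)*1.8,0,255).astype(np.uint8))
E
```

```text
[508.48807832 215.00943573 280.48958781] [-3.14155303e+00  3.01947735e-04  3.28145479e-01]
[[0.32, -0.91, -0.25, 577.95], [-0.95, -0.31, -0.08, 237.64], [-0.0, 0.26, -0.97, 449.17], [0.0, 0.0, 0.0, 1.0]]
```

View pics/w1.png

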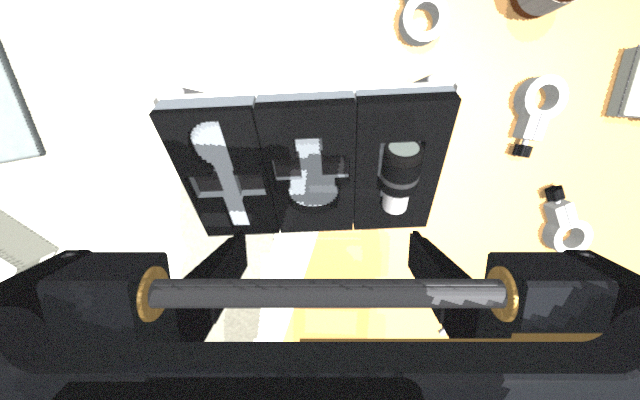

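The wrist picture shows the three inserts clearly. The spanner cut-out runs from about (207,130) to (238,222), the collar's from (308,140) to (314,205), and the eyepiece is at (401,178). Next I'll enlarge this for corners and wells.

```bash
python3 - <<'E'
from h import *
import pickle
c=pickle.load(open("w1.pkl","rb"))
a=c["bgr"][80:245,145:365]; g=(255*(a/255.)**0.45).astype(np.uint8)
g=cv2.resize(g,None,fx=3.6,fy=3.6,interpolation=cv2.INTER_CUBIC)
for k in range(0,220,20): cv2.putText(g,str(145+k),(int(k*3.6),10),0,.35,(0,0,255)); g[::6,int(k*3.6)]=(0,0,255)
for k in range(0,165,20): cv2.putText(g,str(80+k),(0,int(k*3.6)+4),0,.35,(0,255,0)); g[int(k*3.6),::6]=(0,255,0)
cv2.imwrite("pics/w1z.png",g)
E
```

```text
(no output)
```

View pics/w1z.png

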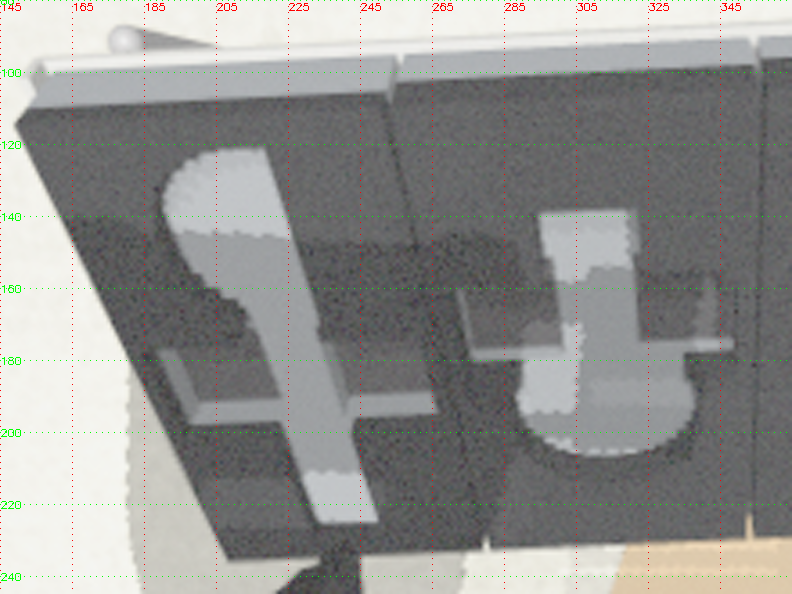

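```bash
cat > fit.py <<'E'
from h import *
import pickle
from scipy.optimize import least_squares
c=pickle.load(open("w1.pkl","rb"))
C=np.array([(90,147,151,111),(90,49,252.5,106),(90,-49,357,97),(-90,147,208,235.5),(-90,49,280,232),(-90,-49,353,230),(-90,-147,432,225)],float)
def frame(q):
    R=Ro.from_euler('xyz',[0,-np.pi/6,q[2]]).as_matrix(); return R,np.array([q[0],q[1],100])
def res(q):
    R,o=frame(q); return np.concatenate([proj(c,o+R@[a,b,0])-[u,v] for a,b,u,v in C])
r=least_squares(res,[508,213,.314],diff_step=1e-3,x_scale=[1,1,.01])
R,o=frame(r.x)
def sl(u,v,d=0):
    return (R.T@(onplane(c,u,v,o-R[:,2]*d,R[:,2])-o)).round(1)
E
python3 - <<'E'
from fit import *
print(r.x,np.degrees(r.x[2]),r.fun.round(1).tolist())
print("cam",R.T@(c["T"][:3,3]-o))
for n,u,v in [("knobtop",309.5,138.5),("knobTL",295,139),("knobTR",322,138),("ringbot",313,206.5),("ringL",290,191),("ringR",338,190),("wellbotL",276,180.5),("wellbotR",348,176.5),("wellTL",271.5,160),("sptop",210,121.5),("sptopR",219,121.5),("spbotL",233.5,225),("spbotR",250,225),("spleft",191,138),("swellbotL",198,198),("swellbotR",266,194.5),("swellTL",189,177)]:
    print(n,sl(u,v)[:2],sl(u,v,14)[:2],sl(u,v,9)[:2])
E
```

```text
[5.12797509e+02 2.31996771e+02 3.77756847e-01] 21.64387300865307 [-2.2, 0.7, 0.9, 0.3, 2.0, 3.8, 0.8, -1.0, 1.7, -0.9, 2.0, -2.4, -3.2, -0.8]
cam [228.82962943 -18.78654644 271.06911737]
knobtop [52. -0.] [42.9  1. ] [46.2  0.6]
knobTL [52.3 14.6] [43.2 16.4] [46.5 15.8]
knobTR [ 51.8 -12.7] [ 42.8 -12.4] [ 46.  -12.5]
ringbot [-46.1   3.8] [-60.3   4.9] [-55.3   4.5]
ringL [-18.5  28.7] [-31.2  31.2] [-26.7  30.3]
ringR [-20.6 -27.6] [-33.5 -28.1] [-28.8 -27.9]
wellbotL [-1.3 42.5] [-13.2  45.7] [-9.  44.6]
wellbotR [ -0.6 -39.3] [-12.4 -40.4] [ -8.2 -39.9]
wellTL [27.6 42.7] [17.2 45.9] [20.9 44.7]
sptop [76.7 93.7] [68.8 99.6] [71.6 97.4]
sptopR [76.2 85.2] [68.3 90.5] [71.2 88.6]
spbotL [-73.4 109.5] [-89.  116.1] [-83.4 113.7]
spbotR [-74.9  88.2] [-90.6  93.8] [-85.   91.8]
spleft [ 59.6 118.1] [ 50.9 125.2] [ 54.  122.6]
swellbotL [-22.5 138.8] [-35.5 146.9] [-30.9 144. ]
swellbotR [-22.2  57.6] [-35.1  61.6] [-30.5  60.2]
swellTL [  9.9 137.9] [ -1.4 146. ] [  2.6 143.1]
```

```bash
cat > fit2.py <<'E'
from fit import *
# (which seat, s, y, depth, u, v, use u, use v)
F=[(0,44.5,14.5,0,295,139,0,1),(0,44.5,-14.5,0,322,138,1,1),(0,-66.5,0,14,313,206.5,0,1),(0,-36,30.5,14,290,191,1,0),(0,-36,-30.5,0,338,190,1,0),
(0,-20,43,14,276,180.5,1,1),(0,-20,-43,0,348,176.5,1,0),(1,86.5,-8,0,210,121.5,0,1),(1,-73.5,12.5,9,233.5,225,1,1),(1,-73.5,-12.5,9,250,225,0,1),
(1,-20,43,9,198,198,1,1),(1,-20,-43,0,266,194.5,1,0)]
def res2(q,w=1):
    R,o=frame(q);o=o+[0,0,q[5]]; e=[]
    for k,s,y,d,u,v,a,b in F:
        p=proj(c,o+R@[q[3+k]+s,98*k+y,-d])-[u,v]; e+=[p[0]*a,p[1]*b]
    for a,b,u,v in C[[0,3,4,5,6]]: e+=list(.5*(proj(c,o+R@[a,b,0])-[u,v]))
    return np.array(e+[(q[5])/2.])
r2=least_squares(res2,[512,232,.37,7,-10,0],diff_step=1e-3,x_scale=[1,1,.01,1,1,1],loss='soft_l1')
q=r2.x;R,o=frame(q);o=o+[0,0,q[5]]
seat={"collar":o+R@[q[3],0,-14],"spanner":o+R@[q[4],98,-9]}
E
python3 - <<'E'
from fit2 import *
print(q.round(3),np.degrees(q[2]),res2(q).round(1).tolist()); print(seat, R[:,2])
D=pickle.load(open("side0.pkl","rb"));S=pickle.load(open("scene0.pkl","rb"))
for n,s in seat.items(): print(n,proj(D,s),proj(S,s))
E
```

```text
[ 5.11649e+02  2.33722e+02  3.73000e-01  7.00000e+00 -1.00000e+01
  0.00000e+00] 21.380574243431482 [-0.0, 1.1, 0.0, 0.8, 0.0, -0.2, -1.4, -0.0, 0.8, 0.0, 0.5, 0.0, 1.4, 0.0, 0.0, 0.1, 0.6, -0.1, 0.0, -0.8, 0.4, -0.7, 1.6, 0.0, -2.0, 0.2, -0.5, -0.5, -0.1, -0.3, 0.1, -0.9, -2.5, 0.0, 0.0]
{'collar': array([523.81221703, 238.48388734,  91.37564435]), 'spanner': array([472.04805471, 323.46084692,  87.20577137])} [-0.46558974 -0.18228055  0.8660254 ]
collar [280.1 139.3] [374.8 147.9]
spanner [256.1 130.5] [376.  132.5]
```

arm_command(
  targets=[
    [-8,48,0,0,1],
    [-16,95,0,0,1],
    [-24,142,0,0,1],
    [-32,190,0,0,1],
    [-38,235,0,0,1],
  ],
)

```text
t: 2.5
eef_pos: [548.5, -21.7, 280.7]
tcp_rot: [3.142, -0.0, 0.332]
ft_force: [0.6, 0.8, -0.0]
opening: 0.998
grip_force: 0.0
```

arm_command(
  targets=[
    [-5,35,15,-8,1],
    [-10,70,30,-16,1],
    [-16,102,45,-24,1],
    [-16,102,60,-26,1],
    [-16,102,60,-26,1],
  ],
)

```text
t: 3.0
eef_pos: [565.7, -121.9, 218.6]
tcp_rot: [-3.138, 0.002, 0.784]
ft_force: [-0.5, -0.1, 0.5]
opening: 1.0
grip_force: 0.0
```

```bash
python3 - <<'E'
from h import *
import pickle
print(env.state()["eef_pos"],env.state()["tcp_rot"])
c=cam("wrist")
pickle.dump({k:c[k] for k in("f","cx","cy","T","bgr")},open("w2.pkl","wb"))
g=c["bgr"][20:280,160:500]; cv2.imwrite("pics/w2.png",cv2.resize((255*(g/255.)**.6).astype(np.uint8),None,fx=2,fy=2,interpolation=2))
E
```

```text
[ 565.66635821 -121.93390834  218.6345431 ] [-3.13824813e+00  1.52157556e-03  7.84223269e-01]
```

View pics/w2.png

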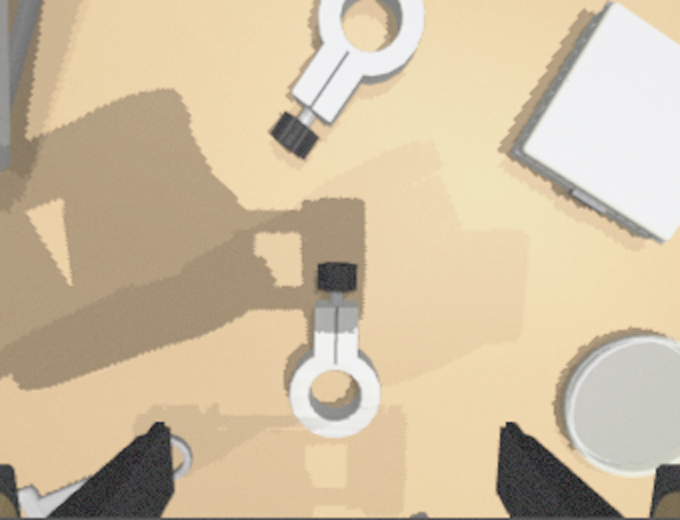

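The target collar lies straight up the picture: crop ring hole at (334,393), lug end at (336,304), knob at (337,277). Now I'll compute the grasp shift.

```bash
cat >> h.py <<'E'
def rel(P):
    s=env.state(); return (Ro.from_euler('xyz',s["tcp_rot"]).as_matrix().T@(np.array(P)-s["eef_pos"])).round(1)
E
python3 - <<'E'
from h import *
import pickle
c=pickle.load(open("w2.pkl","rb"))
f=lambda u,v,z:onz(c,160+u/2,20+v/2,z)
r,e,k=f(334.5,393,28),f(336.5,305,28),f(337,262,22)
kl,kr=f(314,330,28),f(358,330,28)
w=f(289,395,28),f(380,395,28)
print(r,e,k,np.linalg.norm(e-r),np.linalg.norm(k-r),"lugw",np.linalg.norm(kl-kr),"ringw",np.linalg.norm(w[0]-w[1]))
d=(e-r)[:2]; print(np.degrees(np.arctan2(d[1],d[0])),np.degrees(np.arctan2(*(k-r)[1::-1])))
ring_e=(e-r)/np.linalg.norm(e-r)
for p in (r+36*ring_e, e-18*ring_e,(kl+kr)/2): print(p,rel(p))
print("yaw",np.degrees(env.state()["tcp_rot"][2]))
E
```

```text
[ 537.5 -150.4   28. ] [ 576.1 -113.5   28. ] [593.3 -96.7  22. ] 53.40009363287673 77.67451319448352 lugw 25.738686835190364 ringw 54.871486220076044
43.71011431453372 43.90131151682926
[ 563.52242628 -125.52363912   28.        ] [ -4.6   1.5 192. ]
[ 563.08878686 -125.93818044   28.        ] [ -5.2   1.5 192. ]
[ 565.4 -123.8   28. ] [ -2.1   1.6 192. ]
yaw 44.875546873296834
```

arm_command(
  targets=[
    [-2,1.6,45,1,1],
    [-2,1.6,90,1,1],
    [-2,1.6,135,1,1],
    [-2,1.6,180,1,1],
    [-2,1.6,195,1,1],
  ],
)

```text
t: 3.55
eef_pos: [565.2, -122.6, 22.8]
tcp_rot: [-3.138, 0.002, 0.767]
ft_force: [-0.3, 0.0, -0.1]
opening: 1.001
grip_force: 0.0
```

arm_command(
  targets=[
    [0,0,12,0,1],
    [0,0,17,0,1],
    [0,0,17,0,0.5],
    [0,0,17,0,0],
    [0,0,17,0,0],
  ],
)

```text
t: 4.05
eef_pos: [566.8, -124.0, 9.7]
tcp_rot: [3.14, -0.001, 0.766]
ft_force: [0.1, -0.1, 0.3]
opening: 0.8
grip_force: 0.0
```

arm_command(
  targets=[
    [0,0,0,0,0],
    [0,0,0,0,0],
    [0,0,0,0,0],
    [0,0,0,0,0],
    [0,0,0,0,0],
  ],
)

```text
t: 4.55
eef_pos: [566.2, -123.8, 8.6]
tcp_rot: [-3.142, -0.0, 0.766]
ft_force: [0.0, 0.0, -0.3]
opening: 0.385
grip_force: 0.0
```

arm_command(
  targets=[
    [0,0,0,0,0],
    [0,0,0,0,0],
    [0,0,0,0,0],
    [0,0,0,0,0],
    [0,0,0,0,0],
  ],
)

```text
t: 5.05
eef_pos: [566.1, -123.8, 8.6]
tcp_rot: [-3.141, 0.0, 0.766]
ft_force: [-0.6, 1.1, -0.3]
opening: 0.27
grip_force: 29.9
```

arm_command(
  targets=[
    [0,0,-15,0,0],
    [0,0,-60,0,0],
    [0,0,-105,0,0],
    [0,0,-150,0,0],
    [0,0,-200,0,0],
  ],
)

```text
t: 5.55
eef_pos: [565.6, -123.7, 211.2]
tcp_rot: [-3.141, 0.0, 0.766]
ft_force: [0.9, -0.0, -1.3]
opening: 0.27
grip_force: 29.9
```

```bash
python3 - <<'E'
from fit2 import *
s=env.state(); print({k:s[k] for k in("t","eef_pos","tcp_rot","ft_force","opening","grip_force")})
g,h=3.5,17
P=seat["collar"]+R@[g,0,h]      # pivot at home; tip 9 below pivot
tip=P-[0,0,h-8.6]
for d in(110,0): print(d,tip+R[:,2]*d, rel(tip+R[:,2]*d))
E
```

```text
{'t': 5.55, 'eef_pos': array([ 565.56174112, -123.66037625,  211.1851639 ]), 'tcp_rot': array([-3.14139860e+00,  1.02228849e-05,  7.65654763e-01]), 'ft_force': array([ 0.93033953, -0.04867106, -1.31591467]), 'opening': 0.26979837759403197, 'grip_force': 29.872348308563232}
110 [467.50480836 216.4392749  194.71087063] [ 165.  -313.1   16.5]
0 [518.71967929 236.49013513  99.44807621] [ 215.8 -292.1  111.8]
```

arm_command(
  targets=[
    [20,-40,0,0,0],
    [42,-80,0,0,0],
    [63,-120,0,0,0],
    [84,-160,0,0,0],
    [100,-190,0,0,0],
  ],
)

```text
t: 6.05
eef_pos: [505.4, 84.5, 209.8]
tcp_rot: [3.141, -0.001, 0.766]
ft_force: [0.7, 0.0, -2.6]
opening: 0.276
grip_force: 29.9
```

arm_command(
  targets=[
    [22,-42,0,8,0],
    [44,-84,0,16,0],
    [65,-123,0,22.5,0],
    [65,-123,16,22.5,0],
    [65,-123,16,22.5,0],
  ],
)

```text
t: 6.55
eef_pos: [467.0, 217.0, 192.3]
tcp_rot: [-3.142, 0.002, 0.376]
ft_force: [0.0, -0.5, -2.2]
opening: 0.269
grip_force: 29.9
```

```bash
python3 - <<'E'
from fit2 import *
s=env.state(); print(s["eef_pos"],np.degrees(s["tcp_rot"]),s["grip_force"])
c=cam("wrist"); pickle.dump({k:c[k] for k in("f","cx","cy","T","bgr")},open("w3.pkl","wb"))
g=(255*(c["bgr"]/255.)**.45).astype(np.uint8)
pp=lambda n,a,y,d:tuple(int(v) for v in proj(c,seat[n]+R@[a,y,(14 if n=="collar" else 9)-d]))
for n,a,y,d in [("collar",44.5,14.5,0),("collar",44.5,-14.5,0),("collar",-20,43,14),("collar",-20,-43,0),("collar",20,-43,0),("spanner",86.5,-8,0),("spanner",-20,43,9),("spanner",-20,-43,0)]:
    cv2.circle(g,pp(n,a,y,d),2,(0,0,255),-1); print(n,a,y,pp(n,a,y,d))
cv2.imwrite("pics/w3.png",cv2.resize(g[0:300,60:520],(800,522),interpolation=2))
E
```

```text
[466.96437453 217.03318089 192.30160345] [-1.79997573e+02  8.67367129e-02  2.15408751e+01] 29.867733120918274
collar 44.5 14.5 (306, 91)
collar 44.5 -14.5 (347, 91)
collar -20 43 (278, 153)
collar -20 -43 (377, 163)
collar 20 -43 (383, 122)
spanner 86.5 -8 (189, 54)
spanner -20 43 (172, 172)
spanner -20 -43 (265, 178)
```

View pics/w3.png

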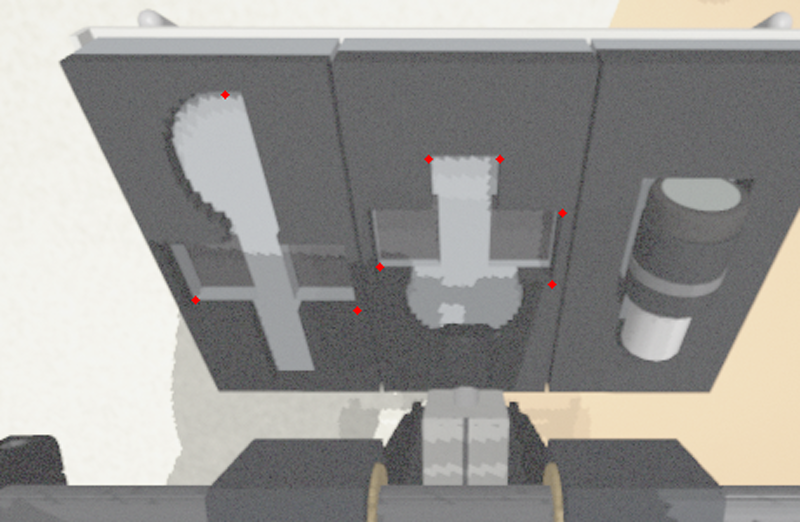

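The predicted features (red) match the picture to within a few pixels, and the held knob at (465,390) lines up with the pocket at (464,160). So I'll descend along the foam normal.

arm_command(
  targets=[
    [12,0.5,20,0,0],
    [24,0.5,40,0,0],
    [35,0.5,60,0,0],
    [42,0.5,70,0,0],
    [46,0.5,77,0,0],
  ],
)

```text
t: 7.1
eef_pos: [512.1, 231.8, 115.6]
tcp_rot: [3.142, 0.0, 0.372]
ft_force: [-0.7, 0.2, -1.2]
opening: 0.275
grip_force: 29.9
```

arm_command(
  targets=[
    [1,0,1.5,0,0],
    [2,0,3,0,0],
    [3,0,4.5,0,0],
    [4,0,6.5,0,0],
    [4,0,6.5,0,0],
  ],
)

```text
t: 7.6
eef_pos: [514.3, 233.3, 110.1]
tcp_rot: [3.141, 0.001, 0.373]
ft_force: [-5.2, -5.5, 6.6]
opening: 0.272
grip_force: 30.0
```

arm_command(
  targets=[
    [0,-0.7,0,0,0],
    [0.3,-1,1.5,0,0],
    [1,-1,3,0,0],
    [1.8,-1,4.5,0,0],
    [2,-1,4.5,0,0],
  ],
)

```text
t: 8.1
eef_pos: [515.3, 234.5, 105.5]
tcp_rot: [3.141, 0.002, 0.373]
ft_force: [-8.2, -9.3, 8.3]
opening: 0.271
grip_force: 30.0
```

arm_command(
  targets=[
    [0,0.8,0,0,0],
    [0,1.6,0,0,0],
    [0,1.6,0,0,0],
  ],
)

```text
t: 8.4
eef_pos: [515.4, 234.0, 105.5]
tcp_rot: [-3.141, 0.002, 0.373]
ft_force: [-10.2, 0.0, 7.0]
opening: 0.269
grip_force: 30.0
```

```bash
python3 - <<'E'
from h import *
s=env.state();M=Ro.from_euler('xyz',s["tcp_rot"]).as_matrix().T
print(s["eef_pos"],"F tool",M@s["ft_force"],"M tool",M@s["moment"],np.degrees(s["tcp_rot"][2]))
c=cam("wrist"); g=(255*(c["bgr"]/255.)**.45).astype(np.uint8)
d=cam("side"); gd=(255*(d["bgr"][80:220,210:350]/255.)**.6).astype(np.uint8)
cv2.imwrite("pics/w4.png",np.hstack([cv2.resize(g[20:300,190:470],(400,400),interpolation=2),cv2.resize(gd,(400,400),interpolation=2)]))
E
```

```text
[515.41171524 233.99462299 105.54003304] F tool [-9.47990737 -3.71300554 -6.97322996] M tool [ 0.57662392 -1.59789915 -0.14993377] 21.395931581623273
```

View pics/w4.png

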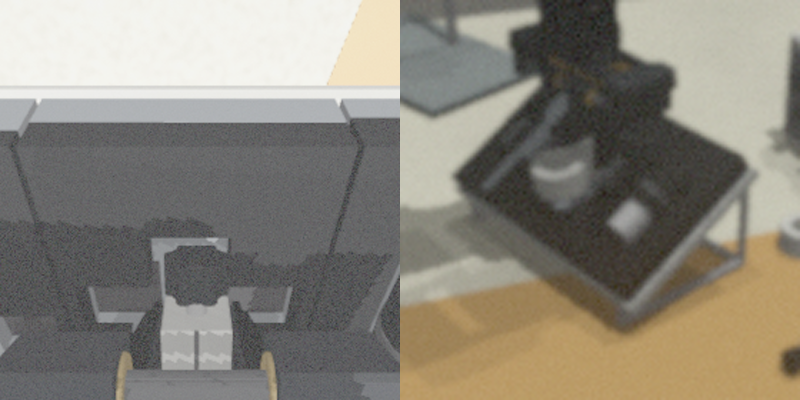

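The picture shows the knob in its pocket, but about 2.3 mm too far right (knob centre 196, pocket centre 190). The side force was drag. I'll lift a little, shift, and go on down.

arm_command(
  targets=[
    [-1.5,0,-3,0,0],
    [-2,-1.2,-3.5,0,0],
    [-2,-2.3,-3.5,0,0],
    [-1,-2.3,-2,0,0],
    [0,-2.3,0,0,0],
  ],
)

```text
t: 9.0
eef_pos: [515.9, 236.1, 104.9]
tcp_rot: [-3.142, 0.001, 0.373]
ft_force: [-7.3, -1.9, 10.2]
opening: 0.272
grip_force: 30.0
```

arm_command(
  targets=[
    [0.5,0,1,0,0],
    [1,0,2,0,0],
    [1.5,0,3,0,0],
    [2,0,4,0,0],
    [2,0,4,0,0],
  ],
)

```text
t: 9.5
eef_pos: [516.9, 236.6, 100.7]
tcp_rot: [-3.141, 0.003, 0.373]
ft_force: [-8.4, -2.8, 7.3]
opening: 0.27
grip_force: 30.0
```

```bash
cat > st.py <<'E'
from h import *
s=env.state();M=Ro.from_euler('xyz',s["tcp_rot"]).as_matrix().T
print(s["t"],s["eef_pos"].round(1),"F tool",(M@s["ft_force"]).round(1),"M tool",(M@s["moment"]).round(2),np.degrees(s["tcp_rot"][2]))
c=cam("wrist"); g=(255*(c["bgr"]/255.)**.45).astype(np.uint8)
import sys; cv2.imwrite(sys.argv[1],g)
E
python3 st.py pics/w5.png
```

```text
9.5 [516.9 236.6 100.7] F tool [-8.8 -0.5 -7.3] M tool [ 0.01 -1.38  0.05] 21.381484606191087
```

arm_command(
  targets=[
    [0.5,0,0.8,0,0],
    [0.9,0,1.6,0,0],
    [1.4,0,2.4,0,0],
    [1.4,0,2.4,0,0],
  ],
)

```text
t: 9.95
eef_pos: [517.8, 237.0, 98.8]
tcp_rot: [-3.141, 0.004, 0.373]
ft_force: [-11.8, -3.8, 15.6]
opening: 0.276
grip_force: 30.0
```

```bash
python3 st.py pics/w6.png
```

```text
9.95 [517.8 237.   98.8] F tool [-12.4  -0.7 -15.6] M tool [ 0.16 -2.18  0.15] 21.37350585151816
```

arm_command(
  targets=[
    [0.5,0,0.9,0,0],
    [1,0,1.8,0,0],
    [1,0,1.8,0,0],
  ],
)

```text
t: 10.3
eef_pos: [518.4, 237.3, 98.1]
tcp_rot: [-3.141, 0.004, 0.373]
ft_force: [-18.4, -6.0, 29.9]
opening: 0.271
grip_force: 30.0
```

```bash
python3 st.py pics/w7.png; python3 - <<'E'
import cv2,numpy as np
from h import *
d=cam("side"); s=cam("scene")
gam=lambda a:(255*(a/255.)**.6).astype(np.uint8)
w=cv2.imread("pics/w7.png")[20:300,190:470]
cv2.imwrite("pics/w7b.png",np.hstack([cv2.resize(w,(400,400)),cv2.resize(gam(d["bgr"][90:200,220:330]),(400,400),interpolation=2)]))
E
```

```text
10.3 [518.4 237.3  98.1] F tool [-19.4  -1.2 -29.8] M tool [ 0.03 -3.31  0.16] 21.373490116868926
```

View pics/w7b.png

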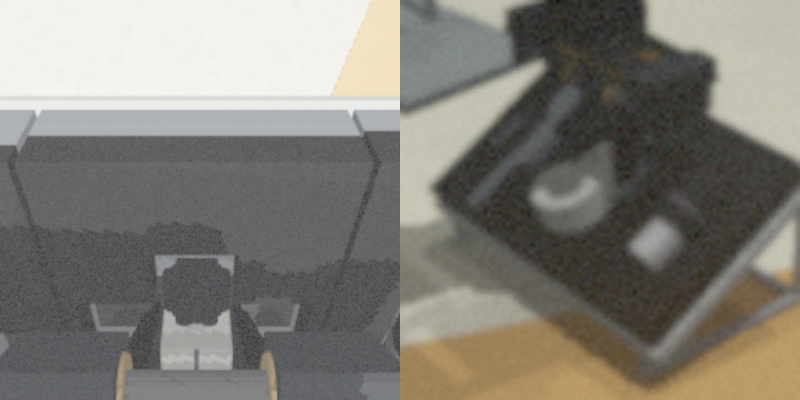

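The collar is home: the force is square to the foam and the knob is centred in its pocket. Next I'll ease off, open modestly and withdraw straight up.

arm_command(
  targets=[
    [-0.5,0,-0.9,0,0],
    [-1,0,-1.8,0,0],
    [-1,0,-1.8,0,0.3],
    [-1,0,-1.8,0,0.4],
    [-1,0,-1.8,0,0.45],
  ],
)

```text
t: 10.95
eef_pos: [519.7, 237.5, 98.1]
tcp_rot: [-3.142, -0.0, 0.373]
ft_force: [0.3, -0.2, 0.3]
opening: 0.41
grip_force: 0.0
```

arm_command(
  targets=[
    [0,0,0,0,0.45],
    [0,0,0,0,0.45],
    [0,0,-5,0,0.45],
    [0,0,-15,0,0.45],
    [0,0,-40,0,0.45],
  ],
)

```text
t: 11.45
eef_pos: [518.7, 237.2, 137.9]
tcp_rot: [-3.141, 0.003, 0.373]
ft_force: [-0.5, 0.0, -0.0]
opening: 0.448
grip_force: 0.0
```

arm_command(
  targets=[
    [-10,0,-45,0,0.45],
    [-30,0,-80,0,0.6],
    [-40,0,-90,0,1],
    [-40,0,-90,0,1],
    [-40,0,-90,0,1],
  ],
)

```text
t: 11.95
eef_pos: [482.1, 222.9, 227.9]
tcp_rot: [-3.142, 0.0, 0.373]
ft_force: [-0.1, -0.1, -0.1]
opening: 0.729
grip_force: 0.0
```

```bash
python3 st.py pics/w8.png; python3 -c "
import cv2;cv2.imwrite('pics/w8b.png',cv2.resize(cv2.imread('pics/w8.png')[0:300,140:480],(680,600),interpolation=2))"
```

```text
11.95 [482.1 222.9 227.9] F tool [-0.1  0.1  0.1] M tool [ 0.02 -0.16  0.07] 21.367001818230776
```

View pics/w8b.png

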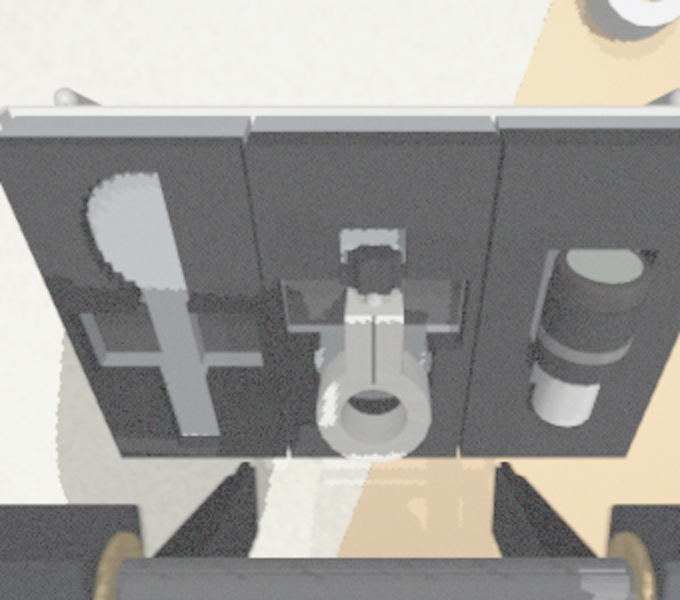

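The collar looks a little too far down the slope (knob below its pocket's top end at (373,240), ring at (373,410)). I'll check it against the projected home pose.

```bash
python3 - <<'E'
from fit2 import *
c=cam("wrist"); print(R.T@(c["T"][:3,3]-o))
cr=lambda p:((proj(c,p)-[140,0])*2)
for n,v in [("ring hole top",[-36,0,28]),("ring bottom top",[-64,0,28]),("ring bottom low",[-64,0,0]),("lug end top",[18,0,28]),("knob end top",[42,0,26]),("knob end low",[42,0,2]),("pocket top rim",[44.5,0,14]),("ringL",[-36,28,28]),("well low L",[-20,43,0])]: print(n,cr(seat["collar"]+R@v))
E
```

```text
[184.09435991  -0.32876562 235.37008171]
ring hole top [373.6 394.4]
ring bottom top [373.8 433. ]
ring bottom low [373.8 395.8]
lug end top [373.6 304. ]
knob end top [373.6 252.2]
knob end low [373.6 222.6]
pocket top rim [373.6 231.4]
ringL [316.6 394.4]
well low L [288.4 333. ]
```

```bash
python3 - <<'E'
from fit2 import *
c=cam("wrist")
cr=lambda p:((proj(c,p)-[140,0])*2)
obs=[([-64,0,28],460),([-36,0,28],411),([18,0,28],291)]
def m(q,v):
    a=q[2];x,y,z=v
    return seat["collar"]+R@[q[0]+x*np.cos(a)+z*np.sin(a),0,q[1]-x*np.sin(a)+z*np.cos(a)]
f=lambda q:[(cr(m(q,v))[1]-r) for v,r in obs]
s=least_squares(f,[0,0,.1],diff_step=1e-2,x_scale=[1,1,.05]);print(s.x,np.degrees(s.x[2]),s.fun)
for v in ([42,0,26],[42,0,2],[-64,0,0],[18,0,0]): print(v,cr(m(s.x,v)),(R.T@(m(s.x,v)-seat["collar"])).round(1))
for z in range(0,30,5): print(z,[ (np.round(q,2)) for q in [least_squares(lambda p:f([p[0],z,p[1]]),[0,.1],diff_step=1e-2).x]])
E
```

```text
[0.        0.        0.2296875] 13.160124356911098 [-17.2 -16.6  -5. ]
[42, 0, 26] [373.4 228.6] [46.8  0.  15.8]
[42, 0, 2] [373.6 213. ] [41.4  0.  -7.6]
[-64, 0, 0] [373.6 412.6] [-62.3   0.   14.6]
[18, 0, 0] [373.6 264. ] [17.5  0.  -4.1]
0 [array([0.  , 0.23])]
5 [array([0. , 0.1])]
10 [array([0. , 0.2])]
15 [array([0. , 0.1])]
20 [array([0.  , 0.64])]
25 [array([0. , 0.1])]
```

```bash
sed -i 's/+\[c\["cx"\],c\["cy"\]\]).round(1)/+[c["cx"],c["cy"]])/' h.py
cat > pose.py <<'E'
from fit2 import *
c=cam("wrist")
cr=lambda p:((proj(c,p)-[140,0])*2)
def m(q,v):
    a=q[2];x,y,z=v
    return seat["collar"]+R@[q[0]+x*np.cos(a)+z*np.sin(a),0,q[1]-x*np.sin(a)+z*np.cos(a)]
def go(obs):
    f=lambda q:[(cr(m(q,v))[1]-r) for v,r in obs]
    s=least_squares(f,[1,1,.1],x_scale=[1,1,.05]);print(s.x.round(2),np.degrees(s.x[2]).round(1),s.fun.round(1))
    for v in ([42,0,26],[42,0,2],[-64,0,0],[18,0,0]): print(v,cr(m(s.x,v)).round(),(R.T@(m(s.x,v)-seat["collar"])).round(1))
E
python3 - <<'E'
from pose import *
print(q.round(2),seat)
go([([-64,0,28],460),([-36,0,28],411),([18,0,28],291)])
E
```

```text
[ 5.1060e+02  2.3357e+02  3.7000e-01  9.0100e+00 -9.0600e+00  3.1000e-01] {'collar': array([524.38894029, 238.95545359,  92.68436189]), 'spanner': array([471.8406556 , 323.643132  ,  87.98050648])}
[3.749e+01 4.832e+01 4.000e-02] 2.5 [-0. -0. -0.]
[42, 0, 26] [373. 220.] [80.6  0.  72.4]
[42, 0, 2] [373. 187.] [79.5  0.  48.5]
[-64, 0, 0] [373. 414.] [-26.4  -0.   51.1]
[18, 0, 0] [373. 249.] [55.5 -0.  47.5]
```

My 10 views are used up, so from here I'll measure numerically. First, intensity profiles along the collar's axis and across the ring.

```bash
python3 - <<'E'
import cv2,numpy as np
g=cv2.cvtColor(cv2.imread("pics/w8.png"),6)
for x in (320,327,333): print(x,"rows105-240",g[105:240,x-1:x+2].mean(1).astype(int).tolist())
for y in (185,195,200,205,210,215,220,225): print(y,"cols290-365",g[y,290:365].astype(int).tolist()[::2])
E
```

```text
320 rows105-240 [102, 105, 105, 106, 105, 107, 105, 104, 102, 133, 167, 178, 179, 179, 180, 179, 175, 145, 99, 90, 86, 94, 95, 97, 93, 89, 98, 95, 102, 99, 99, 96, 101, 100, 102, 100, 95, 96, 99, 101, 100, 107, 148, 180, 180, 182, 185, 193, 194, 195, 197, 196, 207, 235, 237, 230, 205, 184, 184, 183, 185, 184, 184, 183, 184, 185, 184, 184, 183, 184, 183, 184, 185, 184, 184, 184, 184, 184, 183, 184, 185, 184, 185, 185, 183, 183, 182, 182, 182, 180, 165, 141, 137, 131, 97, 85, 85, 85, 86, 87, 103, 147, 172, 173, 174, 173, 173, 175, 175, 174, 174, 173, 174, 176, 175, 177, 183, 186, 185, 186, 183, 182, 197, 225, 234, 231, 236, 237, 236, 229, 223, 224, 225, 226, 230]
327 rows105-240 [103, 107, 103, 103, 104, 106, 105, 99, 104, 135, 172, 180, 181, 180, 180, 180, 178, 160, 89, 85, 92, 93, 91, 94, 99, 105, 105, 102, 103, 107, 99, 101, 105, 100, 104, 102, 102, 104, 103, 106, 100, 140, 184, 201, 205, 207, 212, 210, 202, 195, 195, 195, 193, 187, 191, 192, 176, 152, 153, 153, 152, 151, 153, 151, 153, 152, 154, 154, 154, 153, 154, 154, 153, 153, 152, 152, 152, 152, 152, 153, 152, 154, 155, 155, 15
[... 1823 characters left out ...]
177, 176, 173, 172, 170, 165, 161, 180, 182, 182, 188, 189, 177, 100, 96, 109, 104, 110]
215 cols290-365 [99, 104, 101, 101, 104, 160, 183, 183, 184, 183, 184, 176, 170, 173, 173, 175, 175, 176, 177, 177, 177, 174, 172, 172, 169, 168, 181, 183, 184, 184, 181, 182, 107, 99, 104, 95, 102, 106]
220 cols290-365 [103, 104, 100, 103, 103, 98, 123, 177, 183, 183, 184, 182, 185, 186, 180, 176, 177, 177, 178, 176, 175, 174, 177, 185, 187, 184, 186, 184, 184, 185, 167, 105, 102, 104, 109, 99, 101, 100]
225 cols290-365 [103, 100, 106, 86, 108, 108, 103, 96, 103, 160, 182, 183, 185, 184, 183, 183, 185, 185, 183, 185, 183, 183, 185, 196, 184, 188, 186, 176, 130, 95, 104, 103, 102, 97, 105, 102, 105, 100]
```

```bash
python3 - <<'E'
from pose import *
def fit(obs,reg):
    f=lambda q:[(proj(c,m(q,v))[1]-r) for v,r in obs]+list(reg(q))
    s=least_squares(f,[1,1,.1],x_scale=[1,1,.05])
    print(s.x.round(2),"pitch",np.degrees(s.x[2]).round(1),s.fun.round(1))
    q=s.x; print([ (n,(R.T@(m(q,v)-seat["collar"])).round(1)[[0,2]].tolist()) for n,v in (("ringlow",[-64,0,0]),("lugend",[18,0,0]),("knoblow",[42,0,2]))])
O=[([-64,0,28],227.5),([-20,0,28],194.5),([-52,0,28],221.5),([18,0,28],161),([42,0,2],122.7)]
fit(O,lambda q:[]); fit(O[:4],lambda q:[])
for z in(0,7,14): fit(O,lambda q:[(q[1]-z)*5])
w=lambda q:np.array(proj(c,m(q,[-36,0,28])+R@[0,28,0])-proj(c,m(q,[-36,0,28])-R@[0,28,0]))
fit(O,lambda q:[w(q)[0]+57])
# hidden? scene & side view of ring top centre if at home / raised
for n in("side","scene"):
    k=cam(n); cv2.imwrite(f"pics/{n}9.png",k["bgr"])
    for z in(0,14): print(n,z,proj(k,seat["collar"]+R@[-36,0,28+z]).round(1),proj(k,seat["collar"]+R@[-64,0,28+z]).round(1),proj(k,seat["collar"]+R@[-36,-28,28+z]).round(1),proj(k,seat["collar"]+R@[-36,28,28+z]).round(1))
    p=proj(k,seat["collar"]+R@[-36,0,35]).round().astype(int); g=cv2.cvtColor(k["bgr"],6)
    print(p); print(g[p[1]-16:p[1]+20,p[0]-18:p[0]+20:1][::2,::2])
E
```

```text
[-14.12   0.75   0.11] pitch 6.2 [ 1.   0.6 -1.5 -0.1 -0. ]
[('ringlow', [-77.7, 7.6]), ('lugend', [3.8, -1.2]), ('knoblow', [27.9, -1.8])]
[-11.89   2.98   0.1 ] pitch 5.5 [ 1.   0.7 -1.5 -0.1]
[('ringlow', [-75.6, 9.1]), ('lugend', [6.0, 1.3]), ('knoblow', [30.1, 1.0])]
[-14.81   0.     0.11] pitch 6.5 [ 1.   0.6 -1.5 -0.2  0.1  0. ]
[('ringlow', [-78.4, 7.2]), ('lugend', [3.1, -2.0]), ('knoblow', [27.1, -2.7])]
[-8.36  6.99  0.07] pitch 3.8 [ 1.   1.2 -1.3  0.6 -1.1 -0.1]
[('ringlow', [-72.2, 11.3]), ('lugend', [9.6, 5.8]), ('knoblow', [33.7, 6.2])]
[-1.98 13.97  0.02] pitch 1.2 [ 0.9  1.8 -1.2  1.4 -2.4 -0.1]
[('ringlow', [-66.0, 15.4]), ('lugend', [16.0, 13.6]), ('knoblow', [40.1, 15.1])]
[-13.16   1.79   0.1 ] pitch 5.8 [ 1.   0.7 -1.5 -0.  -0.2  0.3]
[('ringlow', [-76.8, 8.3]), ('lugend', [4.7, -0.0]), ('knoblow', [28.8, -0.5])]
side 0 [267.9 141.7] [261.4 148.7] [273.8 145.4] [262.1 138.1]
side 14 [265.7 138.7] [259.1 145.7] [271.7 142.4] [259.9 135.1]
[267 140]
[[ 34  26  28  26  28  43  52  40  22  23  21  25  19  21  24  24  25  22
   25]
 [ 33  25  20  27  43  47  42  27 
[... 2241 characters left out ...]
  76  78  77  77  73  65  65  65  66  78  91
   55]
 [ 96 100  99  81  62  65  68  69  67  71  75  78  63  63  64  63  83  87
   75]
 [100  97  99  47  49  62  61  66  65  67  69  72  70  66  63  63  74  89
   49]
 [ 97  97  79  36  49  59  58  64  67  66  71  73  67  55  53  47  47  34
   36]
 [ 96  98  39  32  35  61  61  62  72  67  58  42  34  33  34  34  49  55
   31]
 [ 84  66  36  35  31  36  46  50  49  41  37  35  34  34  35  36  60  69
   43]
 [ 70  33  36  32  32  30  30  30  33  51  33  33  32  35  36  36  56  68
   57]
 [ 77  34  33  34  33  34  44  33  33  48  32  34  33  29  33  35  45  66
   54]
 [ 39  32  31  47  91 103  83  34  31  45  33  34  31  31  31  30  37  61
   39]]
```

Fitting the axis features says the collar has slid down the slope by 5–13 mm with the ring end propped on the lower rim; a single view can't separate the shift from the height. I'll take a second viewpoint.

arm_command(
  targets=[
    [-35,0,-10,0,1],
    [-70,0,-20,0,1],
    [-70,0,-20,0,1],
  ],
)

```text
t: 12.6
eef_pos: [414.4, 196.6, 249.0]
tcp_rot: [-3.142, 0.0, 0.373]
ft_force: [0.9, 0.8, -0.5]
opening: 0.999
grip_force: 0.0
```

```bash
python3 st.py pics/w9.png; python3 - <<'E'
from pose import *
g=cv2.cvtColor(cv2.imread("pics/w9.png"),6)
pickle.dump({k:c[k] for k in("f","cx","cy","T","bgr")},open("w9.pkl","wb"))
print("cam",R.T@(c["T"][:3,3]-o))
for n,v in [("ringbot",[-64,0,28]),("hole-",[-52,0,28]),("hole+",[-20,0,28]),("lugend",[18,0,28]),("knoblow",[42,0,2]),("knobtop",[42,0,26]),("rim",[44.5,0,14]),("ringL",[-36,28,28]),("foambottom",[-99,0,14])]: print(n,proj(c,m([0,0,0],v)+R@[0,v[1],0]).round(1))
for x in (321,327,334): print(x,"rows90-250",g[90:250,x-1:x+2].mean(1).astype(int).tolist())
E
```

```text
12.6 [414.4 196.6 249. ] F tool [ 1.1 -0.4  0.5] M tool [ 0.03 -0.14 -0.04] 21.386761041831797
cam [134.04362295  -0.47736139 289.06188152]
ringbot [326.7 145.9]
hole- [326.6 136.1]
hole+ [326.6 107.1]
lugend [326.6  66.3]
knoblow [326.7  26.3]
knobtop [326.6  35.3]
rim [326.7  27.3]
ringL [298.2 122.1]
foambottom [326.7 164.3]
321 rows90-250 [241, 241, 241, 241, 241, 241, 241, 241, 241, 241, 241, 241, 241, 241, 241, 242, 241, 241, 240, 238, 236, 235, 234, 230, 211, 188, 180, 180, 180, 180, 180, 180, 180, 180, 180, 180, 180, 179, 181, 177, 158, 107, 95, 99, 136, 174, 195, 197, 197, 197, 198, 198, 198, 199, 207, 230, 239, 237, 237, 235, 233, 234, 233, 225, 205, 163, 121, 83, 82, 81, 84, 78, 110, 145, 164, 165, 166, 166, 167, 166, 164, 169, 179, 187, 188, 188, 188, 188, 186, 187, 189, 189, 190, 189, 188, 187, 185, 184, 181, 178, 177, 174, 172, 170, 170, 187, 213, 220, 219, 220, 220, 220, 219, 219, 219, 219, 219, 219, 219, 219, 218, 218, 218, 218, 218, 218, 218, 218, 218, 217, 217, 217, 218, 217, 217, 217, 217, 216, 217, 216, 216, 217, 213, 207, 203, 203, 203, 204, 207, 214, 212, 204, 2
[... 954 characters left out ...]
41, 240, 239, 236, 234, 233, 223, 197, 158, 136, 138, 137, 137, 136, 138, 136, 137, 139, 138, 138, 139, 133, 119, 89, 87, 107, 141, 172, 183, 183, 182, 182, 182, 182, 183, 192, 213, 233, 236, 237, 236, 235, 233, 233, 233, 224, 193, 149, 99, 80, 86, 80, 84, 75, 133, 184, 210, 209, 210, 210, 210, 209, 210, 215, 222, 223, 222, 222, 222, 223, 222, 222, 222, 222, 221, 221, 221, 221, 221, 221, 221, 220, 221, 220, 220, 220, 221, 220, 220, 220, 219, 220, 220, 219, 219, 219, 219, 219, 219, 219, 219, 219, 218, 218, 218, 217, 218, 218, 218, 217, 218, 218, 218, 217, 217, 217, 217, 217, 217, 217, 217, 217, 217, 217, 216, 209, 203, 203, 203, 203, 207, 214, 212, 204, 203, 202, 203, 203, 202, 202, 203, 203]
```

```bash
python3 - <<'E'
from pose import *
c2=pickle.load(open("w9.pkl","rb"))
s=env.state()
# view-1 camera: same orientation, TCP measured earlier
c1=dict(c2); T=np.array(c2["T"]).copy(); T[:3,3]+=np.array([482.1,222.9,227.9])-np.array([414.4,196.6,249.0]); c1["T"]=T
for n,v,r1,r2 in [("ringbot",[-64,0,28],230.5,154.6),("hole-",[-52,0,28],221.5,145),("hole+",[-20,0,28],194.5,114.3)]:
    f=lambda p:[proj(c1,seat["collar"]+R@[p[0],0,p[1]])[1]-r1,proj(c2,seat["collar"]+R@[p[0],0,p[1]])[1]-r2]
    x=least_squares(f,[v[0],v[2]]).x
    print(n,"home",v[0],v[2],"found",x.round(1), "view1 pred",proj(c1,seat["collar"]+R@v)[1].round(1))
def tot(q): return [proj(cc,m(q,v))[1]-r for cc,L in((c1,[([-64,0,28],230.5),([-52,0,28],221.5),([-20,0,28],194.5),([42,0,2],122.7)]),(c2,[([-64,0,28],154.6),([-52,0,28],145),([-20,0,28],114.3)])) for v,r in L]
q=least_squares(tot,[-5,5,.1],x_scale=[1,1,.05]); print(q.x.round(2),np.degrees(q.x[2]).round(1),q.fun.round(1))
print([ (n,(R.T@(m(q.x,v)-seat["collar"])).round(1)[[0,2]].tolist()) for n,v in (("ringlow",[-64,0,0]),("lugend",[18,0,0]),("knoblow",[42,0,2]))])
E
```

```text
ringbot home -64 28 found [-60.9  47.4] view1 pred 218.1
hole- home -52 28 found [-52.7  42.9] view1 pred 210.1
hole+ home -20 28 found [-23.7  34.8] view1 pred 186.7
[-5.75  7.43  0.1 ] 5.5 [-0.8 -0.5  1.2 -1.8  1.2  0.3  0.6]
[('ringlow', [-69.5, 13.5]), ('lugend', [12.2, 5.7]), ('knoblow', [36.2, 5.4])]
```

Two views agree: the collar is about 6 mm too far down the slope, ring edge resting on the lower rim (z 14) and pitched about 8°. I'll regrasp it and shift it up the slope.

```bash
python3 - <<'E'
from fit2 import *
S=seat["collar"]
a=S+R@[-0.6,0,22]-[0,0,8]; h=S+R@[3.5,0,17]-[0,0,8.4]
print(a,rel(a),h,h-a)
E
```

```text
[513.65829053 234.76562172 103.43692078] [102.9   0.3 145. ] [519.29458877 236.96634046 100.75679376] [ 5.63629824  2.20071874 -2.68012702]
```

arm_command(
  targets=[
    [48,0,0,0,0.45],
    [95,0,0,0,0.45],
    [103,0,20,0,0.45],
    [103,0,50,0,0.45],
    [103,0,80,0,0.45],
  ],
)

```text
t: 13.25
eef_pos: [513.9, 235.3, 166.2]
tcp_rot: [-3.141, 0.0, 0.373]
ft_force: [0.6, -0.6, -0.7]
opening: 0.639
grip_force: 0.0
```

arm_command(
  targets=[
    [0,0,15,0,0.45],
    [0,0,30,0,0.45],
    [0,0,45,0,0.45],
    [0,0,55,0,0.45],
    [0,0,65,0,0.45],
  ],
)

```text
t: 13.75
eef_pos: [513.3, 235.0, 102.1]
tcp_rot: [-3.142, 0.001, 0.373]
ft_force: [0.1, 0.3, 0.8]
opening: 0.454
grip_force: 0.0
```

arm_command(
  targets=[
    [0,0,0,0,0.3],
    [0,0,0,0,0],
    [0,0,0,0,0],
    [0,0,0,0,0],
    [0,0,0,0,0],
  ],
)

```text
t: 14.25
eef_pos: [513.1, 235.1, 103.8]
tcp_rot: [-3.141, -0.001, 0.373]
ft_force: [0.5, 2.4, 0.7]
opening: 0.271
grip_force: 30.0
```

arm_command(
  targets=[
    [-1,0,-1.8,0,0],
    [-2,0,-3.5,0,0],
    [1,0,-5.2,0,0],
    [4,0,-7,0,0],
    [4,0,-7,0,0],
  ],
)

```text
t: 14.75
eef_pos: [517.2, 236.5, 110.5]
tcp_rot: [3.142, -0.001, 0.373]
ft_force: [0.4, -0.3, -1.1]
opening: 0.271
grip_force: 30.0
```

arm_command(
  targets=[
    [1,0,1.7,0,0],
    [2,0,3.5,0,0],
    [3,0,5.2,0,0],
    [3,0,5.2,0,0],
  ],
)

```text
t: 15.15
eef_pos: [518.9, 237.2, 105.5]
tcp_rot: [3.141, 0.001, 0.373]
ft_force: [-5.5, -3.1, 9.6]
opening: 0.274
grip_force: 30.0
```

```bash
python3 st.py pics/w10.png
```

```text
15.15 [518.9 237.2 105.5] F tool [-6.3  0.9 -9.6] M tool [-0.27 -1.21  0.07] 21.373723900223517
```

arm_command(
  targets=[
    [0.5,0,0.9,0,0],
    [1,0,1.7,0,0],
    [1.5,0,2.6,0,0],
    [1.5,0,2.6,0,0],
  ],
)

```text
t: 15.6
eef_pos: [519.6, 237.5, 104.5]
tcp_rot: [3.142, 0.002, 0.373]
ft_force: [-13.8, -6.0, 28.4]
opening: 0.273
grip_force: 30.0
```

```bash
python3 st.py pics/w11.png
```

```text
15.6 [519.6 237.5 104.5] F tool [-15.    0.5 -28.3] M tool [-0.18 -2.79  0.16] 21.364313823136904
```

arm_command(
  targets=[
    [0.5,0,0.9,0,0],
    [1,0,1.7,0,0],
    [1,0,1.7,0,0],
  ],
)

```text
t: 15.95
eef_pos: [520.8, 238.0, 103.6]
tcp_rot: [3.141, 0.001, 0.373]
ft_force: [-15.4, -7.3, 38.3]
opening: 0.272
grip_force: 30.0
```

```bash
python3 st.py pics/w12.png
```

```text
15.95 [520.8 238.  103.6] F tool [-17.1   1.2 -38.3] M tool [-0.27 -3.24  0.24] 21.370811403700067
```

arm_command(
  targets=[
    [-0.8,0,-1.3,0,0],
    [-1.5,0,-2.6,0,0],
    [-1.5,0,-2.6,0,0.3],
    [-1.5,0,-2.6,0,0.4],
    [-1.5,0,-2.6,0,0.45],
  ],
)

```text
t: 16.5
eef_pos: [520.3, 237.8, 103.0]
tcp_rot: [3.142, 0.0, 0.373]
ft_force: [-0.1, 0.3, 0.3]
opening: 0.409
grip_force: 0.0
```

arm_command(
  targets=[
    [0,0,0,0,0.45],
    [0,0,0,0,0.45],
    [0,0,-10,0,0.45],
    [0,0,-25,0,0.45],
    [0,0,-50,0,0.45],
  ],
)

```text
t: 17.0
eef_pos: [519.8, 237.6, 153.5]
tcp_rot: [-3.141, 0.002, 0.373]
ft_force: [0.2, 1.2, 0.3]
opening: 0.448
grip_force: 0.0
```

arm_command(
  targets=[
    [-30,0,-40,0,0.45],
    [-75,0,-60,0,0.6],
    [-107,0,-90,0,1],
    [-107,0,-93,0,1],
    [-107,0,-93,0,1],
  ],
)

```text
t: 17.5
eef_pos: [421.1, 199.0, 247.9]
tcp_rot: [3.141, -0.004, 0.373]
ft_force: [0.5, 1.4, -0.4]
opening: 0.73
grip_force: 0.0
```

```bash
python3 st.py pics/w13.png; python3 - <<'E'
from pose import *
g=cv2.cvtColor(cv2.imread("pics/w13.png"),6)
pickle.dump({k:c[k] for k in("f","cx","cy","T","bgr")},open("w13.pkl","wb"))
print("cam",R.T@(c["T"][:3,3]-o))
for n,v in [("ringbot",[-64,0,28]),("hole-",[-52,0,28]),("hole+",[-20,0,28]),("lugend",[18,0,28]),("knoblow",[42,0,2]),("knobtop",[42,0,26]),("rim",[44.5,0,14]),("foambottom",[-99,0,14])]: print(n,proj(c,m([0,0,0],v)).round(1))
for x in (321,327,334): print(x,"rows0-180",g[0:180,x-1:x+2].mean(1).astype(int).tolist())
E
```

```text
17.5 [421.1 199.  247.9] F tool [ 1.  -1.2  0.4] M tool [-0.07 -0.16 -0.  ] 21.36945205929269
cam [137.6266416   -0.59079944 284.55880568]
ringbot [326.5 151.4]
hole- [326.5 141.7]
hole+ [326.5 113. ]
lugend [326.5  72.8]
knoblow [326.5  32.6]
knobtop [326.5  42.1]
rim [326.5  33.9]
foambottom [326.6 169.3]
321 rows0-180 [102, 102, 103, 102, 104, 94, 103, 103, 102, 101, 104, 104, 104, 103, 103, 101, 103, 101, 100, 101, 106, 104, 101, 103, 104, 103, 99, 103, 102, 102, 102, 104, 103, 107, 129, 136, 135, 138, 147, 140, 87, 93, 95, 101, 106, 107, 106, 103, 104, 105, 105, 103, 105, 101, 104, 105, 99, 102, 106, 106, 106, 106, 113, 129, 143, 148, 150, 155, 170, 180, 189, 199, 200, 211, 234, 241, 241, 241, 241, 241, 241, 241, 240, 241, 241, 241, 241, 241, 241, 241, 240, 241, 241, 240, 241, 241, 241, 240, 241, 240, 241, 241, 241, 241, 240, 240, 241, 241, 242, 243, 242, 240, 236, 233, 233, 233, 226, 202, 181, 180, 179, 180, 180, 180, 180, 179, 179, 179, 180, 180, 180, 179, 182, 186, 188, 188, 188, 195, 199, 199, 199, 199, 199, 200, 199, 201, 203, 222, 239, 237, 236, 235, 233, 233, 226, 190, 18
[... 1203 characters left out ...]
, 143, 149, 153, 98, 94, 99, 103, 100, 104, 104, 106, 103, 99, 103, 103, 105, 107, 101, 100, 104, 105, 104, 106, 102, 102, 115, 144, 175, 182, 186, 186, 188, 191, 195, 200, 200, 209, 232, 242, 241, 241, 241, 241, 241, 240, 241, 241, 241, 241, 241, 240, 241, 241, 241, 240, 241, 241, 241, 240, 240, 240, 241, 240, 240, 240, 240, 240, 240, 240, 240, 240, 241, 241, 241, 241, 239, 235, 233, 233, 233, 225, 195, 154, 138, 137, 138, 139, 136, 137, 138, 138, 139, 136, 137, 137, 137, 137, 143, 154, 172, 185, 183, 182, 182, 184, 183, 183, 183, 185, 205, 230, 236, 235, 235, 235, 233, 231, 231, 218, 180, 153, 76, 84, 88, 80, 76, 78, 82, 86, 85, 89, 83, 90, 165, 210, 210, 210, 210, 209, 210, 213, 222, 222]
```

```bash
python3 - <<'E'
from pose import *
c=pickle.load(open("w13.pkl","rb"))
im=cv2.imread("pics/w13.png")
g=cv2.cvtColor(im,6)
for n,v in [("ring c top",[-36,0,28]),("pk floor L",[-36,30.5,0]),("pk rim L",[-36,30.5,14]),("pk rim R",[-36,-30.5,14]),("pk rim low",[-66.5,0,14]),("pk floor low",[-66.5,0,0]),("wellLlow",[-20,43,0]),("wellRlow",[-20,-43,0]),("knobpkL",[30,14.5,14]),("knobpkR",[30,-14.5,14])]:
    print(n,(proj(c,seat["collar"]+R@v)).round(1))
for y in (36,45,55,70,85,95,100,105,110,115,120,125,130,135,140,145,150,153,156): print(y,"c280-374",g[y,280:374:2].astype(int).tolist())
E
```

```text
ring c top [326.5 127.9]
pk floor L [297.4 113.6]
pk rim L [296.5 120.5]
pk rim R [356.6 120.6]
pk rim low [326.5 145.7]
pk floor low [326.6 138.5]
wellLlow [284.   99.1]
wellRlow [369.1  99.2]
knobpkL [309.7  52.2]
knobpkR [343.2  52.2]
36 c280-374 [103, 103, 105, 105, 102, 105, 104, 108, 105, 103, 107, 104, 102, 101, 101, 122, 139, 137, 140, 139, 136, 138, 142, 135, 138, 139, 138, 135, 138, 138, 137, 126, 108, 106, 99, 102, 101, 103, 105, 105, 103, 104, 104, 102, 111, 102, 106]
45 c280-374 [109, 108, 109, 101, 103, 106, 98, 105, 101, 107, 101, 103, 105, 111, 109, 152, 149, 94, 96, 80, 105, 111, 111, 107, 102, 106, 107, 107, 98, 94, 106, 132, 105, 103, 105, 105, 105, 109, 107, 109, 104, 104, 103, 105, 108, 98, 105]
55 c280-374 [110, 103, 103, 109, 103, 105, 97, 101, 103, 108, 96, 105, 105, 97, 99, 110, 160, 94, 98, 82, 106, 101, 98, 109, 106, 103, 105, 100, 102, 97, 115, 133, 103, 104, 108, 103, 104, 105, 102, 110, 103, 105, 104, 107, 105, 105, 107]
70 c280-374 [100, 127, 122, 122, 118, 119, 117, 118, 125, 116, 121, 120, 125, 121, 116, 119, 119, 194, 200, 196, 190, 186, 199, 215, 21
[... 3007 characters left out ...]
98, 87]
150 c280-374 [89, 94, 89, 79, 91, 104, 105, 107, 92, 102, 103, 104, 98, 192, 233, 235, 235, 236, 236, 236, 237, 236, 237, 237, 237, 236, 236, 236, 236, 235, 236, 236, 235, 218, 96, 98, 105, 105, 100, 105, 99, 104, 102, 107, 105, 90, 95]
153 c280-374 [96, 88, 92, 90, 101, 96, 99, 107, 101, 84, 96, 84, 92, 88, 70, 186, 228, 230, 232, 231, 233, 234, 232, 233, 231, 233, 233, 231, 231, 232, 231, 211, 123, 102, 90, 103, 104, 97, 106, 98, 105, 101, 96, 101, 102, 89, 98]
156 c280-374 [86, 96, 102, 89, 78, 84, 99, 91, 78, 92, 73, 79, 84, 91, 80, 84, 74, 123, 161, 176, 183, 185, 195, 183, 185, 195, 183, 178, 184, 141, 82, 81, 91, 98, 100, 109, 95, 104, 102, 99, 102, 101, 105, 102, 96, 84, 108]
```

The cross-section shows the collar laterally aligned but still pitched about 9° with the ring on the lower rim. With that pitch the knob fouls the upper end of its pocket. So I'll regrasp, press the knob on the solid foam above the pocket to level the collar with the slope, then insert it.

arm_command(
  targets=[
    [48,0,0,0,0.45],
    [90,0,0,0,0.45],
    [99,0,20,0,0.45],
    [99,0,50,0,0.45],
    [99,0,80,0,0.45],
  ],
)

```text
t: 18.15
eef_pos: [513.4, 235.1, 163.6]
tcp_rot: [-3.141, 0.002, 0.373]
ft_force: [-0.2, -0.3, -0.5]
opening: 0.549
grip_force: 0.0
```

arm_command(
  targets=[
    [0,0,15,0,0.45],
    [0,0,30,0,0.45],
    [0,0,45,0,0.45],
    [0,0,55,0,0.45],
    [0,0,64,0,0.45],
  ],
)

```text
t: 18.65
eef_pos: [512.9, 234.9, 100.7]
tcp_rot: [-3.141, 0.002, 0.373]
ft_force: [0.3, 0.3, 0.1]
opening: 0.45
grip_force: 0.0
```

arm_command(
  targets=[
    [0,0,0,0,0.3],
    [0,0,0,0,0],
    [0,0,0,0,0],
    [0,0,0,0,0],
    [0,0,0,0,0],
  ],
)

```text
t: 19.15
eef_pos: [513.2, 235.1, 102.8]
tcp_rot: [-3.141, -0.001, 0.373]
ft_force: [-0.9, 2.9, -0.3]
opening: 0.271
grip_force: 31.5
```

arm_command(
  targets=[
    [-5,0,-9,0,0],
    [-10,0,-17.3,0,0],
    [-4,0,-21,0,0],
    [2.7,0,-24.7,0,0],
    [2.7,0,-24.7,0,0],
  ],
)

```text
t: 19.65
eef_pos: [516.7, 236.2, 127.7]
tcp_rot: [3.141, -0.002, 0.373]
ft_force: [0.1, -0.3, -2.3]
opening: 0.27
grip_force: 31.3
```

arm_command(
  targets=[
    [1.5,0,2.6,0,0],
    [2.5,0,4.4,0,0],
    [3.5,0,6.1,0,0],
    [3.5,0,6.1,0,0],
  ],
)

```text
t: 20.05
eef_pos: [518.3, 236.9, 120.7]
tcp_rot: [3.142, 0.001, 0.373]
ft_force: [-2.5, -2.8, 2.0]
opening: 0.269
grip_force: 30.3
```

```bash
python3 st.py pics/w14.png
```

```text
20.05 [518.3 236.9 120.7] F tool [-3.4  1.7 -2. ] M tool [-0.28 -0.6   0.04] 21.372136955660775
```

arm_command(
  targets=[
    [0.7,0,1.2,0,0],
    [1.4,0,2.4,0,0],
    [2,0,3.5,0,0],
    [2,0,3.5,0,0],
  ],
)

```text
t: 20.5
eef_pos: [519.5, 237.4, 117.3]
tcp_rot: [3.142, 0.002, 0.373]
ft_force: [-5.7, -5.5, 5.1]
opening: 0.264
grip_force: 30.0
```

```bash
python3 st.py pics/w15.png
```

```text
20.5 [519.5 237.4 117.3] F tool [-7.3  3.  -5.1] M tool [-0.37 -1.24  0.09] 21.372550866982376
```

arm_command(
  targets=[
    [0.7,0,1.2,0,0],
    [1.4,0,2.4,0,0],
    [2,0,3.5,0,0],
    [2,0,3.5,0,0],
  ],
)

```text
t: 20.95
eef_pos: [521.2, 238.2, 113.8]
tcp_rot: [-3.141, 0.003, 0.373]
ft_force: [-7.9, -4.8, 4.0]
opening: 0.271
grip_force: 30.0
```

```bash
python3 st.py pics/w16.png; python3 - <<'E'
from pose import *
g=cv2.cvtColor(cv2.imread("pics/w16.png"),6)
for n,v in [("rim",[44.5,0,14]),("lugend@12",[30,0,42]),("lugend@0",[18,0,28]),("knobtop@12",[54,0,40]),("knoblow@12",[54,0,16])]: print(n,proj(c,m([0,0,0],v)).round(1))
for x in (321,327,334): print(x,"rows130-290",g[130:290,x-1:x+2].mean(1).astype(int).tolist())
E
```

```text
20.95 [521.2 238.2 113.8] F tool [-9.1  1.6 -4. ] M tool [-0.15 -1.25  0.21] 21.35922820885753
rim [326.1 197.2]
lugend@12 [326.  259.3]
lugend@0 [326.1 250.5]
knobtop@12 [325.9 223.2]
knoblow@12 [326.1 186. ]
321 rows130-290 [97, 97, 94, 96, 94, 98, 99, 89, 104, 100, 102, 103, 103, 101, 101, 101, 100, 102, 103, 99, 103, 101, 100, 101, 102, 99, 102, 97, 101, 104, 103, 102, 104, 99, 103, 100, 100, 104, 102, 102, 104, 99, 101, 99, 84, 88, 79, 88, 82, 91, 81, 89, 86, 88, 81, 86, 83, 89, 89, 87, 85, 86, 84, 87, 90, 80, 84, 78, 88, 86, 82, 82, 87, 85, 88, 88, 86, 82, 83, 91, 89, 81, 79, 78, 85, 85, 83, 89, 82, 84, 85, 84, 84, 84, 87, 81, 87, 84, 80, 83, 83, 83, 81, 83, 91, 89, 87, 81, 86, 84, 114, 153, 177, 180, 180, 180, 180, 180, 182, 181, 181, 182, 179, 170, 168, 167, 171, 170, 166, 164, 164, 164, 164, 165, 164, 163, 163, 166, 175, 181, 180, 178, 166, 164, 165, 163, 163, 164, 156, 113, 113, 119, 119, 118, 123, 131, 123, 126, 129, 127]
327 rows130-290 [92, 99, 91, 94, 98, 97, 97, 91, 92, 101, 105, 100, 99, 101, 102, 99, 102, 98, 103, 103, 102, 100, 105, 104, 99, 101, 105, 101, 99, 103, 
[... 618 characters left out ...]
99, 98, 101, 101, 100, 101, 101, 105, 100, 102, 104, 101, 106, 99, 106, 103, 101, 103, 102, 104, 100, 100, 104, 98, 101, 102, 103, 105, 103, 102, 102, 100, 102, 98, 99, 98, 105, 105, 97, 97, 96, 99, 89, 93, 89, 86, 79, 82, 92, 85, 88, 84, 80, 87, 82, 86, 84, 88, 80, 90, 88, 79, 90, 88, 72, 88, 80, 86, 88, 84, 90, 84, 90, 89, 83, 76, 80, 85, 86, 87, 88, 86, 86, 84, 86, 87, 72, 85, 81, 89, 84, 83, 83, 87, 88, 86, 84, 83, 84, 90, 84, 89, 86, 83, 75, 104, 152, 181, 182, 182, 182, 182, 182, 181, 181, 178, 181, 180, 179, 167, 166, 169, 169, 165, 164, 164, 164, 165, 165, 165, 164, 164, 164, 166, 176, 180, 179, 174, 165, 163, 164, 165, 165, 155, 117, 115, 119, 121, 120, 123, 129, 118, 118, 125, 124]
```

arm_command(
  targets=[
    [-2.2,0,-3.9,0,0],
    [-4.5,0,-7.8,0,0],
    [-9.7,0,-4.8,0,0],
    [-14.9,0,-1.8,0,0],
    [-14.9,0,-1.8,0,0],
  ],
)

```text
t: 21.55
eef_pos: [507.5, 232.9, 115.2]
tcp_rot: [-3.141, 0.001, 0.373]
ft_force: [0.1, -0.6, -0.9]
opening: 0.272
grip_force: 30.0
```

arm_command(
  targets=[
    [1.5,0,2.6,0,0],
    [3,0,5.2,0,0],
    [4.5,0,7.8,0,0],
    [5.5,0,9.5,0,0],
    [5.5,0,9.5,0,0],
  ],
)

```text
t: 22.05
eef_pos: [514.0, 235.4, 106.0]
tcp_rot: [-3.141, -0.001, 0.373]
ft_force: [1.0, 1.9, -1.9]
opening: 0.268
grip_force: 30.0
```

```bash
python3 st.py pics/w17.png
```

```text
22.05 [514.  235.4 106. ] F tool [ 1.6 -1.4  1.9] M tool [0.27 0.31 0.  ] 21.365399248814356
```

arm_command(
  targets=[
    [0.8,0,1.3,0,0],
    [1.5,0,2.6,0,0],
    [2,0,3.5,0,0],
    [2.5,0,4.3,0,0],
    [2.5,0,4.3,0,0],
  ],
)

```text
t: 22.6
eef_pos: [516.1, 236.3, 102.0]
tcp_rot: [-3.141, -0.001, 0.373]
ft_force: [1.0, 3.8, 0.2]
opening: 0.269
grip_force: 30.0
```

```bash
python3 st.py pics/w18.png
```

```text
22.6 [516.1 236.3 102. ] F tool [ 2.3 -3.2 -0.2] M tool [0.52 0.22 0.09] 21.370177164325348
```

arm_command(
  targets=[
    [0.5,-0.4,0.9,0,0],
    [1.2,-0.4,1.7,0,0],
    [1.7,-0.4,2.6,0,0],
    [1.7,-0.4,2.6,0,0],
  ],
)

```text
t: 23.05
eef_pos: [517.3, 237.1, 99.3]
tcp_rot: [-3.142, 0.0, 0.373]
ft_force: [-0.2, 1.2, 2.9]
opening: 0.272
grip_force: 30.0
```

```bash
python3 st.py pics/w19.png
```

```text
23.05 [517.3 237.1  99.3] F tool [ 0.3 -1.2 -2.9] M tool [0.35 0.   0.04] 21.372499273776693
```

arm_command(
  targets=[
    [0.5,0,0.9,0,0],
    [1,0,1.7,0,0],
    [1.5,0,2.6,0,0],
    [1.5,0,2.6,0,0],
  ],
)

```text
t: 23.5
eef_pos: [517.7, 237.2, 98.8]
tcp_rot: [3.141, 0.001, 0.373]
ft_force: [-12.8, -4.3, 30.6]
opening: 0.269
grip_force: 30.0
```

```bash
python3 st.py pics/w20.png
```

```text
23.5 [517.7 237.2  98.8] F tool [-13.6  -0.6 -30.5] M tool [ 0.2  -2.31  0.14] 21.382438977848626
```

Now there is a hard stop at about home depth, with the force along the normal. I'll ease off, release, withdraw and check from the same viewpoint.

arm_command(
  targets=[
    [-0.8,0,-1.3,0,0],
    [-1.4,0,-2.4,0,0],
    [-1.4,0,-2.4,0,0.3],
    [-1.4,0,-2.4,0,0.4],
    [-1.4,0,-2.4,0,0.45],
  ],
)

```text
t: 24.05
eef_pos: [517.3, 237.0, 98.8]
tcp_rot: [3.142, 0.001, 0.373]
ft_force: [-0.1, 0.5, -0.5]
opening: 0.41
grip_force: 0.0
```

arm_command(
  targets=[
    [0,0,0,0,0.45],
    [0,0,0,0,0.45],
    [0,0,-10,0,0.45],
    [0,0,-25,0,0.45],
    [0,0,-55,0,0.45],
  ],
)

```text
t: 24.55
eef_pos: [516.7, 236.9, 153.9]
tcp_rot: [-3.141, 0.003, 0.373]
ft_force: [0.6, 0.0, -0.4]
opening: 0.448
grip_force: 0.0
```

arm_command(
  targets=[
    [-30,0,-40,0,0.45],
    [-70,0,-60,0,0.6],
    [-97,0,-90,0,1],
    [-97,0,-93,0,1],
    [-97,0,-93,0,1],
  ],
)

```text
t: 25.05
eef_pos: [427.5, 201.9, 248.6]
tcp_rot: [3.141, -0.003, 0.373]
ft_force: [-0.5, 0.3, 0.2]
opening: 0.73
grip_force: 0.0
```

```bash
python3 st.py pics/w21.png; python3 - <<'E'
from pose import *
g=cv2.cvtColor(cv2.imread("pics/w21.png"),6)
for n,v in [("ringbot",[-64,0,28]),("hole-",[-52,0,28]),("hole+",[-20,0,28]),("lugend",[18,0,28]),("knoblow",[42,0,2]),("knobtop",[42,0,26]),("rim",[44.5,0,14]),("foambottom",[-99,0,14])]: print(n,proj(c,m([0,0,0],v)).round(1))
for x in (321,334): print(x,"rows20-180",g[20:180,x-1:x+2].mean(1).astype(int).tolist())
E
```

```text
25.05 [427.5 201.9 248.6] F tool [-0.4 -0.4 -0.2] M tool [ 0.01 -0.17 -0.04] 21.373311558659132
ringbot [326.9 158. ]
hole- [326.9 148.5]
hole+ [326.9 120.6]
lugend [326.9  81.4]
knoblow [327.   41.6]
knobtop [327.   51.6]
rim [327.   43.3]
foambottom [326.9 175.1]
321 rows20-180 [102, 106, 102, 103, 103, 99, 103, 102, 105, 103, 105, 99, 106, 103, 101, 101, 108, 101, 104, 104, 102, 99, 105, 118, 137, 132, 106, 92, 93, 99, 94, 99, 97, 100, 99, 98, 100, 100, 104, 101, 98, 103, 98, 103, 101, 93, 101, 103, 99, 104, 104, 102, 109, 139, 167, 177, 196, 198, 200, 206, 213, 215, 215, 218, 234, 241, 236, 236, 236, 236, 236, 236, 236, 236, 236, 236, 236, 236, 236, 236, 236, 237, 236, 237, 236, 236, 236, 236, 236, 236, 235, 231, 230, 229, 231, 234, 235, 234, 229, 226, 226, 227, 222, 199, 184, 180, 180, 180, 179, 180, 180, 179, 179, 180, 181, 192, 210, 210, 211, 211, 210, 211, 211, 211, 210, 210, 213, 212, 215, 227, 234, 231, 228, 211, 185, 179, 179, 176, 157, 92, 73, 83, 82, 90, 85, 85, 89, 91, 88, 84, 84, 88, 92, 89, 75, 95, 134, 165, 166, 167]
334 rows20-180 [103, 103, 105, 102, 104, 107, 103, 103, 104, 102, 101, 106, 102, 104, 102, 103, 103, 101, 105, 103, 106, 107, 103, 123, 137, 134, 113, 92, 92, 97, 96, 94, 98, 100, 102, 103, 102, 99, 101, 103, 104, 105, 105, 102, 98, 106, 98, 100, 103, 100, 101, 102, 119, 165, 197, 200, 201, 203, 202, 204, 215, 215, 216, 217, 233, 243, 235, 232, 236, 236, 236, 236, 236, 236, 236, 236, 236, 236, 236, 236, 236, 237, 236, 236, 236, 236, 236, 236, 236, 236, 236, 235, 234, 232, 231, 236, 236, 235, 229, 227, 226, 227, 226, 212, 173, 142, 137, 141, 148, 145, 160, 154, 163, 166, 172, 186, 196, 197, 196, 196, 196, 196, 197, 195, 195, 197, 197, 198, 209, 225, 231, 230, 230, 220, 183, 178, 179, 171, 135, 86, 83, 81, 87, 84, 80, 81, 83, 86, 82, 85, 81, 88, 94, 86, 85, 109, 171, 211, 209, 210]
```

arm_command(
  targets=[
    [35,0,0,0,1],
    [75,0,0,0,1],
    [110,0,0,0,1],
    [110,0,0,0,1],
  ],
)

```text
t: 25.55
eef_pos: [532.9, 242.9, 244.6]
tcp_rot: [-3.141, 0.002, 0.373]
ft_force: [-1.4, -0.3, -0.6]
opening: 1.0
grip_force: 0.0
```

```bash
python3 st.py pics/w22.png; python3 - <<'E'
from pose import *
g=cv2.cvtColor(cv2.imread("pics/w22.png"),6)
for n,v in [("ringbot",[-64,0,28]),("hole-",[-52,0,28]),("hole+",[-20,0,28]),("lugend",[18,0,28]),("knoblow",[42,0,2]),("knobtop",[42,0,26]),("rim",[44.5,0,14]),("foambottom",[-99,0,14]),("wl",[-20,43,0]),("ring a=-2.5",[-66.5,0,28])]: print(n,proj(c,m([0,0,0],v)).round(1),proj(c,m([0,14,0],v)).round(1))
for x in (320,335): print(x,"rows110-270",g[110:270,x-1:x+2].mean(1).astype(int).tolist())
E
```

```text
25.55 [532.9 242.9 244.6] F tool [-1.4 -0.2  0.6] M tool [-0.06 -0.16  0.02] 21.360942287551676
ringbot [326.9 255.4] [326.9 265.8]
hole- [326.9 249.1] [326.9 259.6]
hole+ [326.9 230.5] [326.9 241.2]
lugend [326.9 204.8] [326.9 215.7]
knoblow [326.9 167.8] [326.9 177.4]
knobtop [326.9 184.6] [326.9 195.3]
rim [326.9 173.9] [326.9 184. ]
foambottom [326.9 262.6] [326.9 272.3]
wl [326.9 210.9] [326.9 220.4]
ring a=-2.5 [326.9 256.7] [326.9 267.1]
320 rows110-270 [237, 238, 239, 237, 224, 202, 210, 221, 222, 201, 170, 179, 204, 218, 227, 225, 211, 180, 174, 174, 174, 174, 175, 174, 173, 169, 142, 101, 94, 93, 89, 93, 91, 95, 93, 97, 96, 99, 102, 100, 100, 94, 101, 102, 101, 103, 100, 101, 103, 106, 102, 102, 100, 101, 101, 86, 88, 82, 85, 84, 93, 86, 72, 87, 83, 83, 91, 87, 81, 95, 94, 95, 94, 96, 98, 93, 97, 92, 94, 95, 96, 97, 94, 86, 92, 96, 98, 110, 127, 137, 157, 175, 183, 188, 188, 190, 196, 207, 215, 230, 228, 214, 205, 192, 191, 187, 181, 179, 179, 179, 179, 182, 190, 187, 184, 200, 219, 228, 229, 231, 234, 232, 227, 226, 222, 211, 199, 197, 197, 196, 196, 198, 201, 205, 208, 20
[... 185 characters left out ...]
 167, 179, 203, 218, 226, 225, 210, 181, 173, 173, 174, 174, 173, 174, 173, 169, 141, 100, 97, 90, 96, 96, 91, 94, 93, 99, 102, 98, 101, 101, 102, 102, 101, 102, 103, 103, 105, 102, 99, 99, 93, 89, 84, 87, 87, 88, 85, 90, 89, 81, 85, 83, 84, 86, 86, 81, 96, 98, 96, 88, 88, 85, 91, 92, 80, 87, 83, 82, 84, 85, 81, 78, 82, 78, 87, 89, 107, 123, 145, 155, 166, 175, 180, 182, 182, 182, 181, 181, 183, 190, 188, 189, 191, 190, 191, 190, 184, 178, 179, 178, 178, 179, 178, 179, 179, 191, 218, 227, 227, 227, 228, 227, 227, 227, 225, 215, 192, 176, 177, 177, 177, 177, 178, 185, 189, 185, 177, 177, 178, 180, 191, 208, 216, 217, 216, 215, 211, 188, 117, 101, 101, 99, 98, 95, 103, 153, 194, 202, 202, 202]
```

From the far-upslope view the collar now lies flush (ring about 1 mm from its home projection, knob end tucked behind the rim), so it is home. Next is the spanner.

arm_command(
  targets=[
    [-23,40,0,0,1],
    [-46,80,0,0,1],
    [-69,120,0,0,1],
    [-92,162,0,0,1],
    [-112,196,0,0,1],
  ],
)

```text
t: 26.15
eef_pos: [495.2, 16.6, 246.8]
tcp_rot: [-3.141, 0.001, 0.373]
ft_force: [0.2, -0.3, 0.3]
opening: 0.997
grip_force: 0.0
```

arm_command(
  targets=[
    [-23,40,0,0,1],
    [-46,80,0,0,1],
    [-69,120,0,0,1],
    [-92,162,0,0,1],
    [-112,196,0,0,1],
  ],
)

```text
t: 26.65
eef_pos: [462.5, -206.7, 246.8]
tcp_rot: [-3.141, 0.0, 0.372]
ft_force: [1.0, 0.3, -0.2]
opening: 0.997
grip_force: 0.0
```

arm_command(
  targets=[
    [-23,40,10,-8,1],
    [-46,80,20,-16,1],
    [-54,95,25,-18,1],
    [-54,95,25,-18,1],
    [-54,95,25,-18,1],
  ],
)

```text
t: 27.15
eef_pos: [447.6, -312.3, 221.8]
tcp_rot: [-3.14, -0.0, 0.685]
ft_force: [-0.3, -0.2, -0.2]
opening: 1.001
grip_force: 0.0
```

```bash
python3 st.py pics/w23.png; python3 - <<'E'
from h import *
import pickle
S=pickle.load(open("scene0.pkl","rb")); D=pickle.load(open("side0.pkl","rb"))
print("beaker",onz(S,170,337,0),onz(D,402,362,0))
c=cam("wrist"); b=c["bgr"]; g=cv2.cvtColor(b,6)
hsv=cv2.cvtColor(b,cv2.COLOR_BGR2HSV)
m=((hsv[...,2]<60)).astype(np.uint8); m[255:]=0
n,l,st,ce=cv2.connectedComponentsWithStats(m)
for i in range(1,n):
    if st[i,4]>150:
        ys,xs=np.nonzero(l==i); r=cv2.minAreaRect(np.c_[xs,ys].astype(np.float32)); print(st[i],r)
print("exp",[ (v,(lambda p:(p.round(0)))(np.array(__import__('h').proj(c,[452+v*.77,-312+v*.637,12])))) for v in(-71,0,23,84)])
E
```

```text
27.15 [ 447.6 -312.3  221.8] F tool [-0.4 -0.   0.2] M tool [ 0.04 -0.1  -0.02] 39.264815392762216
beaker [ 529.4 -445.3    0. ] [ 535.  -452.3    0. ]
[ 321  161   17   72 1023] ((329.0940856933594, 196.61032104492188), (71.04642486572266, 15.180512428283691), 88.83085632324219)
[  0 230  24  25 215] ((9.749991416931152, 243.75003051757812), (33.23401641845703, 8.485280990600586), 45.0)
[211 231  35  24 493] ((228.0, 242.5), (23.0, 34.0), 90.0)
[409 231  35  24 490] ((426.0, 242.5), (34.0, 23.0), 0.0)
[ 58 250 108   5 284] ((111.49999237060547, 252.0), (106.99998474121094, 3.999999523162842), -0.0)
[488 250 110   5 297] ((542.5, 252.0), (108.99998474121094, 3.999999523162842), -0.0)
exp [(-71, array([329., 233.])), (0, array([329., 179.])), (23, array([329., 160.])), (84, array([328., 107.]))]
```

```bash
python3 - <<'E'
from h import *
c=cam("wrist"); b=c["bgr"]; v=cv2.cvtColor(b,cv2.COLOR_BGR2HSV)[...,2]
m=(v<60).astype(np.uint8); m[250:]=0;m[:,:300]=0;m[:,360:]=0
ys,xs=np.nonzero(m); P=np.array([onz(c,x,y,12) for x,y in zip(xs,ys)])[:,:2].astype(float)
r=cv2.minAreaRect(P.astype(np.float32)); print(r)
mu=P.mean(0); w,V=np.linalg.eigh(np.cov((P-mu).T)); d=V[:,1]; d*=np.sign(d[0]); t=(P-mu)@d
print("yaw",np.degrees(np.arctan2(d[1],d[0])),"ext",t.min(),t.max(),"width",np.ptp((P-mu)@V[:,0]))
end=mu+d*t.max(); start=mu+d*t.min(); print(start,end)
for o in (end-23*d,start+71*d): print(o,rel([*o,2]))
E
```

```text
((433.5132751464844, -328.0935974121094), (90.34162902832031, 18.656719207763672), 40.77776336669922)
yaw 40.71031386040165 ext -48.19364655799537 42.13114816783318 width 18.726948902150127
[ 399.30560658 -357.57937737] [ 467.77333101 -298.66639702]
[ 450.33894141 -313.66779893] [  0.3   2.7 220.5]
[ 453.12480926 -311.27070191] [  4.    2.6 220.5]
```

arm_command(
  targets=[
    [2,2.7,45,-1.4,1],
    [2,2.7,90,-1.4,1],
    [2,2.7,135,-1.4,1],
    [2,2.7,180,-1.4,0.7],
    [2,2.7,205,-1.4,0.5],
  ],
)

```text
t: 27.8
eef_pos: [451.0, -312.0, 14.6]
tcp_rot: [-3.139, 0.0, 0.713]
ft_force: [1.2, 0.5, -0.1]
opening: 0.888
grip_force: 0.0
```

arm_command(
  targets=[
    [0,0,8,0,0.45],
    [0,0,14,0,0.4],
    [0,0,14,0,0.4],
    [0,0,14,0,0.3],
    [0,0,14,0,0.3],
  ],
)

```text
t: 28.3
eef_pos: [451.9, -314.1, 4.3]
tcp_rot: [3.14, -0.0, 0.712]
ft_force: [-0.1, -0.4, 0.3]
opening: 0.467
grip_force: 0.0
```

arm_command(
  targets=[
    [0,0,0,0,0],
    [0,0,0,0,0],
    [0,0,0,0,0],
    [0,0,0,0,0],
    [0,0,0,0,0],
  ],
)

```text
t: 28.8
eef_pos: [451.4, -313.7, 3.3]
tcp_rot: [-3.141, -0.0, 0.712]
ft_force: [-1.5, 1.5, 5.8]
opening: 0.207
grip_force: 30.0
```

arm_command(
  targets=[
    [0,0,-15,0,0],
    [0,0,-60,0,0],
    [0,0,-105,0,0],
    [0,0,-150,0,0],
    [0,0,-195,0,0],
  ],
)

```text
t: 29.3
eef_pos: [451.1, -313.5, 199.7]
tcp_rot: [-3.141, -0.0, 0.712]
ft_force: [1.7, -1.0, -2.3]
opening: 0.209
grip_force: 30.0
```

arm_command(
  targets=[
    [0,0,-30,0,0],
    [0,0,-50,5,0],
    [0,0,-50,13,0],
    [0,0,-50,19.4,0],
    [0,0,-50,19.4,0],
  ],
)

```text
t: 29.8
eef_pos: [451.3, -313.7, 247.9]
tcp_rot: [-3.141, 0.0, 0.371]
ft_force: [0.0, 0.3, -2.1]
opening: 0.207
grip_force: 30.0
```

```bash
cat > sp.py <<'E'
from fit2 import *
s=env.state(); print(s["t"],s["eef_pos"],np.degrees(s["tcp_rot"]),s["grip_force"],s["opening"])
S=seat["spanner"]
for n,a in (("pre",[12,0,75]),("home pre",[0,0,75]),("home",[0,0,7.5])):
    p=S+R@a-[0,0,4.5]; print(n,p.round(1),rel(p))
E
python3 sp.py
```

```text
29.8 [ 451.30054183 -313.65898116  247.87244772] [-1.79978009e+02  4.88259739e-03  2.12802436e+01] 30.000464916229248 0.20666977561096417
pre [446.6 313.8 154.4] [ 223.3 -586.3   93.6]
home pre [436.9 310.  148.4] [ 212.9 -586.3   99.6]
home [468.3 322.3  90. ] [ 246.7 -586.3  158.1]
```

arm_command(
  targets=[
    [15,-42,0,0,0],
    [31,-82,0,0,0],
    [46,-122,0,0,0],
    [61,-162,0,0,0],
    [74.4,-195.4,0,0,0],
  ],
)

```text
t: 30.3
eef_pos: [449.0, -102.8, 247.9]
tcp_rot: [-3.141, 0.0, 0.377]
ft_force: [0.9, 0.0, -2.2]
opening: 0.208
grip_force: 30.0
```

arm_command(
  targets=[
    [15,-42,0,0,0],
    [31,-82,0,0,0],
    [46,-122,0,0,0],
    [61,-162,0,0,0],
    [74.4,-195.4,0,0,0],
  ],
)

```text
t: 30.8
eef_pos: [447.1, 106.4, 248.0]
tcp_rot: [-3.141, 0.0, 0.377]
ft_force: [0.5, 0.1, -2.8]
opening: 0.203
grip_force: 30.0
```

arm_command(
  targets=[
    [15,-42,0,0,0],
    [31,-82,0,0,0],
    [46,-122,0,0,0],
    [61,-162,0,0,0],
    [74.4,-195.4,0,0,0],
  ],
)

```text
t: 31.3
eef_pos: [445.1, 315.6, 247.7]
tcp_rot: [-3.142, 0.001, 0.378]
ft_force: [1.2, -0.4, -1.7]
opening: 0.206
grip_force: 30.0
```

arm_command(
  targets=[
    [0,0,40,0,0],
    [0,0,70,0,0],
    [0,0,70,0,0],
  ],
)

```text
t: 31.6
eef_pos: [443.9, 312.8, 174.6]
tcp_rot: [3.141, 0.007, 0.377]
ft_force: [-0.7, -0.3, -1.8]
opening: 0.209
grip_force: 30.0
```

```bash
python3 sp.py; python3 st.py pics/w30.png; python3 - <<'E'
from fit2 import *
c=cam("wrist"); g=cv2.cvtColor(cv2.imread("pics/w30.png"),6)
S=seat["spanner"]; s=env.state(); M=Ro.from_euler('xyz',s["tcp_rot"]).as_matrix()
for n,v in [("hook top rim",[86.5,-8,9]),("wellLlow",[-20,43,0]),("wellRrim",[-20,-43,9]),("wellRrimtop",[20,-43,9]),("wellLtop",[20,43,0]),("handleR rim@10",[10,-12.5,9]),("handleL@10",[10,12.5,0]),("arcL",[56,22.5,9])]: print(n,proj(c,S+R@v).round(1))
print("tool axis held hook joint x=23:",proj(c,s["eef_pos"]+M@[23,0,-9]),proj(c,s["eef_pos"]+M@[84,0,-5]))
for v,lab in((20,'wl'),):
    for k in(15,0,-15):
        p=proj(c,S+R@[k,0,9]); y=int(round(p[1])); x0=int(p[0]); print(k,"row",y,"cols from",x0-60,g[y,x0-60:x0+60:2].tolist())
E
```

```text
31.6 [443.8724785 312.8340124 174.5513781] [179.95421175   0.40868736  21.5831234 ] 29.999453723430634 0.20853293079798535
pre [446.6 313.8 154.4] [ 3.   0.1 20.1]
home pre [436.9 310.  148.4] [-7.3  0.  26.2]
home [468.3 322.3  90. ] [26.8  0.2 84.4]
31.6 [443.9 312.8 174.6] F tool [-0.8  0.   1.8] M tool [ 0.03 -0.2   0.02] 21.583123396158555
hook top rim [339.2  75.3]
wellLlow [277.  191.8]
wellRrim [376.2 199.3]
wellRrimtop [382.2 162. ]
wellLtop [271.4 154.5]
handleR rim@10 [341.9 172. ]
handleL@10 [310.6 164.8]
arcL [293.2 119.6]
tool axis held hook joint x=23: [325.46866775 215.91662158] [325.48173229  94.55575113]
15 row 167 cols from 266 [89, 86, 90, 95, 129, 102, 100, 98, 97, 102, 96, 101, 106, 176, 175, 174, 174, 175, 176, 177, 180, 176, 137, 86, 105, 137, 149, 176, 190, 188, 190, 188, 190, 189, 188, 179, 98, 87, 102, 89, 97, 96, 98, 104, 99, 101, 95, 98, 99, 100, 104, 100, 108, 100, 89, 101, 130, 86, 79, 75]
0 row 182 cols from 266 [168, 92, 90, 67, 103, 128, 134, 137, 136, 136, 131, 135, 135, 134, 133, 135, 161, 175, 176, 177, 173, 173, 174, 175, 173, 174, 177, 164, 153, 167, 188, 191, 191, 190, 189, 175, 126, 129, 132, 131, 131, 129, 128, 128, 129, 128, 126, 129, 128, 128, 127, 126, 123, 125, 128, 128, 89, 93, 98, 105]
-15 row 195 cols from 266 [194, 178, 96, 91, 79, 87, 91, 89, 94, 83, 92, 88, 78, 89, 67, 92, 82, 84, 96, 89, 90, 85, 147, 171, 173, 176, 177, 178, 183, 181, 177, 177, 180, 178, 175, 170, 172, 148, 82, 93, 76, 86, 87, 92, 90, 90, 82, 85, 73, 92, 83, 88, 96, 92, 90, 68, 106, 93, 105, 90]
```

arm_command(
  targets=[
    [-6,0,10,0,0],
    [-6,0,25.5,0,0],
    [0,0,35,0,0],
    [5.5,0,45.5,0,0],
    [5.5,0,45.5,0,0],
  ],
)

```text
t: 32.2
eef_pos: [451.3, 315.5, 131.8]
tcp_rot: [3.142, 0.001, 0.373]
ft_force: [-0.1, -0.2, -2.6]
opening: 0.209
grip_force: 30.0
```

arm_command(
  targets=[
    [2,0,3.5,0,0],
    [4,0,6.9,0,0],
    [6,0,10.4,0,0],
    [7,0,12.1,0,0],
    [7,0,12.1,0,0],
  ],
)

```text
t: 32.7
eef_pos: [456.8, 317.8, 120.5]
tcp_rot: [3.142, 0.001, 0.373]
ft_force: [-4.8, -1.4, 0.4]
opening: 0.207
grip_force: 30.0
```

```bash
python3 sp.py; python3 st.py pics/w31.png
```

```text
32.7 [456.79601047 317.84432772 120.47809929] [1.79997458e+02 7.06233150e-02 2.13788937e+01] 30.000009834766388 0.20731068366462643
pre [446.6 313.8 154.4] [-11.    0.1 -33.9]
home pre [436.9 310.  148.4] [-21.4   0.1 -27.9]
home [468.3 322.3  90. ] [12.4  0.1 30.5]
32.7 [456.8 317.8 120.5] F tool [-5.  -0.5 -0.3] M tool [-0.01 -0.76 -0.03] 21.37889367467349
```

arm_command(
  targets=[
    [-2,0,2,0,0],
    [-0.5,0,5.5,0,0],
    [1.5,0,9,0,0],
    [3.5,0,12.5,0,0],
    [3.5,0,12.5,0,0],
  ],
)

```text
t: 33.25
eef_pos: [460.7, 319.3, 107.4]
tcp_rot: [3.142, 0.0, 0.373]
ft_force: [-3.0, -1.7, 0.0]
opening: 0.209
grip_force: 30.0
```

```bash
python3 sp.py; python3 st.py pics/w32.png
```

```text
33.25 [460.66665467 319.31611989 107.4474876 ] [1.79999734e+02 2.71036065e-02 2.13697377e+01] 30.000077784061432 0.20859040394516604
pre [446.6 313.8 154.4] [-15.1   0.  -47. ]
home pre [436.9 310.  148.4] [-25.5   0.  -41. ]
home [468.3 322.3  90. ] [ 8.2  0.  17.5]
33.25 [460.7 319.3 107.4] F tool [-3.4  0.5 -0. ] M tool [ 0.05 -0.56 -0.01] 21.369737738932454
```

arm_command(
  targets=[
    [1.7,0,3,0,0],
    [3.5,0,6,0,0],
    [5.2,0,9,0,0],
    [6.5,0,11.3,0,0],
    [6.5,0,11.3,0,0],
  ],
)

```text
t: 33.8
eef_pos: [466.8, 321.7, 96.4]
tcp_rot: [-3.142, 0.0, 0.373]
ft_force: [-2.7, -0.7, -0.3]
opening: 0.207
grip_force: 30.0
```

```bash
python3 sp.py; python3 st.py pics/w33.png
```

```text
33.8 [466.77217146 321.70633377  96.36104054] [-1.79998367e+02  5.46969086e-03  2.13710751e+01] 30.00027894973755 0.2068022612665792
pre [446.6 313.8 154.4] [-21.7   0.  -58.1]
home pre [436.9 310.  148.4] [-32.1   0.  -52.1]
home [468.3 322.3  90. ] [1.7 0.  6.4]
33.8 [466.8 321.7  96.4] F tool [-2.8 -0.3  0.3] M tool [ 0.06 -0.45 -0.02] 21.371075084031993
```

arm_command(
  targets=[
    [0.8,0,1.3,0,0],
    [1.5,0,2.6,0,0],
    [2,0,3.5,0,0],
    [2,0,3.5,0,0],
  ],
)

```text
t: 34.25
eef_pos: [468.5, 322.4, 93.1]
tcp_rot: [-3.142, 0.0, 0.373]
ft_force: [-3.6, -1.6, 0.3]
opening: 0.206
grip_force: 30.0
```

```bash
python3 st.py pics/w34.png
```

```text
34.25 [468.5 322.4  93.1] F tool [-4.   0.2 -0.3] M tool [ 0.   -0.61  0.01] 21.371548184540103
```

arm_command(
  targets=[
    [0.6,0,1,0,0],
    [1.2,0,2.1,0,0],
    [1.2,0,2.1,0,0],
  ],
)

```text
t: 34.6
eef_pos: [469.3, 322.8, 91.8]
tcp_rot: [-3.141, 0.0, 0.373]
ft_force: [-7.0, -2.6, 9.8]
opening: 0.204
grip_force: 30.0
```

```bash
python3 sp.py; python3 st.py pics/w35.png
```

```text
34.6 [469.30686114 322.76222203  91.80963123] [-1.79993439e+02  1.83109056e-02  2.13707998e+01] 30.00294517725706 0.203718301534145
pre [446.6 313.8 154.4] [-24.4   0.1 -62.6]
home pre [436.9 310.  148.4] [-34.8   0.1 -56.6]
home [468.3 322.3  90. ] [-1.1  0.1  1.8]
34.6 [469.3 322.8  91.8] F tool [-7.5 -0.1 -9.8] M tool [ 0.03 -1.42 -0.04] 21.370799757020002
```

arm_command(
  targets=[
    [0.5,0,0.9,0,0],
    [0.8,0,1.4,0,0],
    [0.8,0,1.4,0,0],
  ],
)

```text
t: 34.95
eef_pos: [469.5, 322.9, 91.7]
tcp_rot: [-3.142, 0.001, 0.373]
ft_force: [-13.8, -6.8, 25.4]
opening: 0.208
grip_force: 30.0
```

```bash
python3 st.py pics/w36.png
```

```text
34.95 [469.5 322.9  91.7] F tool [-15.3   1.3 -25.4] M tool [-0.17 -2.75 -0.01] 21.38311621197813
```

Hard stop at home depth. I'll ease off, release, withdraw, and check from the two viewpoints.

arm_command(
  targets=[
    [-0.5,0,-0.9,0,0],
    [-1.1,0,-1.9,0,0],
    [-1.1,0,-1.9,0,0.25],
    [-1.1,0,-1.9,0,0.35],
    [-1.1,0,-1.9,0,0.4],
  ],
)

```text
t: 35.5
eef_pos: [469.7, 322.8, 91.6]
tcp_rot: [-3.141, -0.001, 0.373]
ft_force: [0.8, -0.8, 0.3]
opening: 0.364
grip_force: 0.0
```

arm_command(
  targets=[
    [0,0,0,0,0.4],
    [0,0,0,0,0.4],
    [0,0,-10,0,0.4],
    [0,0,-25,0,0.4],
    [0,0,-55,0,0.4],
  ],
)

```text
t: 36.0
eef_pos: [468.7, 322.4, 146.5]
tcp_rot: [3.141, 0.003, 0.373]
ft_force: [0.9, 0.5, 0.2]
opening: 0.402
grip_force: 0.0
```

arm_command(
  targets=[
    [0,0,-40,0,0.4],
    [0,0,-85,0,0.4],
    [0,0,-105,0,0.4],
    [0,0,-105,0,0.4],
    [0,0,-105,0,0.4],
  ],
)

```text
t: 36.5
eef_pos: [469.0, 322.6, 251.8]
tcp_rot: [-3.141, -0.001, 0.373]
ft_force: [-1.0, 0.0, 0.7]
opening: 0.399
grip_force: 0.0
```

```bash
python3 st.py pics/w37.png; python3 - <<'E'
from fit2 import *
c=cam("wrist"); g=cv2.cvtColor(cv2.imread("pics/w37.png"),6)
S=seat["spanner"]; P=lambda *v:proj(c,S+R@np.array(v)).round(1)
print("cam rel seat",R.T@(c["T"][:3,3]-S))
print("handle end top",P(-71,0,12),"raised5",P(-71,0,17),"pocket rim low",P(-73.5,0,9),"pocket floor low",P(-73.5,0,0),"foam bottom",P(-81,0,9))
print("handle top end @23",P(23,0,12),"handle L/R@0",P(0,10,12),P(0,-10,12),"hook end",P(84,-8,8),"hook rim",P(86.5,-8,9),"arc",P(56,20,8),P(56,22.5,9),"arc inner top",P(74,-8,8))
x=int(P(-50,0,12)[0]); print(x,"rows110-290",g[110:290,x-1:x+2].mean(1).astype(int).tolist())
xh=int(P(84,-8,8)[0]); print(xh,"rows80-170",g[80:170,xh-1:xh+2].mean(1).astype(int).tolist())
for k in(0,-40):
    y=int(P(k,0,12)[1]); print("row",y,"cols",x-30,g[y,x-30:x+31].tolist(),P(k,10,12),P(k,-10,12))
E
```

```text
36.5 [469.  322.6 251.8] F tool [-0.9 -0.4 -0.7] M tool [-0.04 -0.22 -0.06] 21.372260044386664
cam rel seat [226.37744992  -0.87445398 252.20372817]
handle end top [326.3 236.5] raised5 [326.3 239.7] pocket rim low [326.3 235.9] pocket floor low [326.3 230.2] foam bottom [326.3 239.7]
handle top end @23 [326.2 177.3] handle L/R@0 [316.7 194. ] [335.7 194. ] hook end [335.3 120.8] hook rim [335.3 118.8] arc [304.8 147.5] [302.1 148.1] arc inner top [335.1 130.7]
326 rows110-290 [102, 104, 104, 103, 101, 105, 103, 98, 106, 143, 174, 172, 175, 183, 189, 202, 206, 207, 206, 207, 210, 213, 218, 217, 198, 179, 177, 183, 188, 189, 190, 188, 189, 189, 188, 189, 189, 189, 188, 189, 188, 188, 189, 189, 189, 188, 181, 163, 152, 158, 162, 161, 160, 163, 165, 167, 168, 168, 166, 166, 168, 167, 162, 162, 164, 163, 154, 97, 95, 106, 97, 91, 89, 81, 84, 86, 91, 79, 86, 79, 87, 87, 77, 83, 86, 80, 81, 87, 90, 86, 91, 93, 86, 91, 88, 90, 83, 85, 81, 77, 89, 86, 87, 88, 98, 99, 102, 102, 102, 102, 102, 103, 98, 101, 101, 101, 102, 99, 103, 104, 101, 121, 141, 143, 136, 121, 95, 98, 96, 94, 154, 205, 22
[... 674 characters left out ...]
, 151, 150, 151, 153, 152]
row 194 cols 296 [154, 152, 150, 152, 154, 152, 150, 152, 153, 153, 148, 155, 157, 160, 175, 173, 173, 167, 152, 153, 152, 145, 113, 90, 86, 77, 78, 84, 86, 92, 78, 88, 92, 94, 89, 94, 86, 89, 93, 95, 120, 145, 156, 154, 156, 156, 156, 165, 179, 179, 178, 179, 178, 179, 178, 177, 179, 178, 178, 178, 176] [316.7 194. ] [335.7 194. ]
row 219 cols 296 [110, 105, 109, 101, 101, 97, 103, 102, 103, 106, 99, 106, 104, 100, 103, 106, 106, 97, 97, 125, 169, 182, 149, 101, 87, 100, 100, 97, 103, 99, 102, 105, 105, 105, 100, 102, 100, 103, 103, 106, 112, 101, 100, 104, 106, 99, 101, 102, 102, 102, 104, 101, 98, 99, 105, 105, 99, 104, 101, 105, 103] [317.5 219.4] [335.  219.4]
```

```bash
python3 - <<'E'
import cv2,numpy as np
g=cv2.cvtColor(cv2.imread("pics/w37.png"),6)
print("     "+" ".join(f"{x:3d}" for x in range(284,370,3)))
for y in range(112,244,3): print(y," ".join(f"{int(v):3d}" for v in g[y,284:370:3]))
b=cv2.imread("pics/w37.png"); print("bgr",[b[y,326].tolist() for y in(128,145,165,180,200,225,233)])
E
```

```text
284 287 290 293 296 299 302 305 308 311 314 317 320 323 326 329 332 335 338 341 344 347 350 353 356 359 362 365 368
112 100 101 101 104 109 105 102 106 109 101 102  94 103 105 106  98 101 103 105 108 108 107 107 102 106 102 109  99 104
115 105 105 100 103 100 106 109  94 105 108 106 101 104 104 105 100 105 109 110 100 108  94 100 100 105 103 102  99 105
118 103 101  97 100 101 104 107 106 105 105 107  97 102 106 106 126 137 114 138 114 101 107 100  96 104  95  97 105 107
121 103  96 101 101 106 102 102 101 104 101 111 121 151 175 171 170 181 180 180 134 103 103  97 103 107 105 101 104  99
124 105 102 100 101  93 103  96 103  99 141 151 175 169 183 187 197 181 189 180 138 100  99  96 106 104 100 102 105 101
127 105  97  97 109 103 104  97 100 105 180 164 177 193 215 208 209 179 186 184 142  98 100 100 102 106 103  92 105  99
130 100 107 101  99  98 104  99 123 180 174 170 211 206 209 210 208 201 181 190 141 101 106 103 101 105 103 101 104 103
133 105 102 102 102 101 101 103 154 185 168 208 207 214 207 218 186 206 199 181 140 102 101 105 107 101  99 102 105  98
136  95 100 109  97 103 
[... 3718 characters left out ...]
7 106 104 101  97 100 108 179  98 103 105  99  97 116 100 111 101  90  94  98 104 102 101 107  92
232 203  61  75  96 102 104 100  94 101  96 110  98  96 104 143 141 103  95 106  98  92  98 100  97  95  99  82  72  84
235 174  60  81  85 101  97  95 101 102 104 104  96  87  96 122 117 107 100  99  93 101 100 101  90  99  98  87  81  72
238  79  60  65  76 101 101 105  99 102  95 101  90  94  98  93  98 105  98 100 100  96 102  93 102 104  92  80  74  85
241  79  68  95  79 216 213 213 212 212 215 215 214 211 210 206 208 208 205 213 204 202 208 203 202 207 197  87  89  82
bgr [[207, 207, 207], [193, 190, 187], [169, 168, 169], [108, 104, 105], [100, 95, 101], [101, 104, 101], [146, 143, 145]]
```

The numbers match home on every feature. The handle starts at row 177 (predicted 177), the hook arc sits at its predicted column inside the pocket, and the handle end does not overhang the foam edge. The arm is clear, so I'll hand in.

```bash
python3 -c "
from cell import env
print(env.job_done())"
```

```text
the job is handed in; nothing more can be done
None
```

The collar, then the spanner, are set in their own cut-outs, released and handed in at about 37 s. The collar took three tries because its ring first caught on the lower rim. Both measured home within about 2 mm in the wrist camera, but the hand-in returned no verdict.

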